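# Couple the barcode reader to its ball stand

### The arm

A 6-joint arm with a two-finger parallel gripper is mounted at the origin on the work surface. World frame = base frame: x ahead of the robot, y to its left, z up, the work surface at z = 0. Lengths are in m, angles in rad, forces in N, time in s.
With the tool pointing down it reaches from about 0.35 to 0.975 m from the base axis. Payload 4.9 kg.
Tool frame: the origin (TCP) lies at the very end of the fingers, on their centre line; the grasp point (between the pads) lies 19 mm behind it; z points along the fingers, y is the direction in which the jaws open and shut (so a half turn about z gives the same grasp; the last joint's range is limited). The gripper opens to 85 mm and grips with 20 to 120 N. Pads are 22 mm wide; open, the fingers measure 114 mm over their backs; the gripper's body (76 mm by 85 mm) begins 54 mm behind the grasp point. The pads swing forward as they close: fully open they stand 13 mm farther back than shut.
Start: joints at [-1.338, 0.053, 1.613, -0, 1.476, -0.119], TCP at [0.215, -0.587, 0.231] pointing down, gripper open.
Joint ranges: [-3.01, 3.01], [-1.01, 2.22], [0.06, 2.58], [-1.02, 4.17], [0.09, 2.62], [-3.14, 3.14]. Speed limits (rad/s): [2.57, 2.57, 3.14, 3.14, 3.14, 3.14].

### API

Orientations are given as a rotation vector (axis times angle).
In Python, from station import ctrl gives the robot as it stands.
- The arm moves only by the tool apply_moves, never from a script. Its argument "deltas" is a list of rows, each a list of 5 numbers: the shift along the tool's x, y, z in m, then the turn about the tool's z in rad, then the gripper's target within -1 to 1 (fully open at 1, half-way at 0, shut at -1). A call has exactly 8 rows; each row shifts and turns the pose as measured when the row begins, along the tool's axes as they then stand; what a row does not reach is not made up. A row lasts 1/8 s, in which the tool goes at most 62.5 mm and 10.7 degrees, less where a joint would pass 70% of its speed; a pose out of reach is approached as far as the arm can. A call with a gripper value outside its range is refused whole. The fingers move at their own pace and stop on an object; "grip_force" is the grip in N (left out, the last holds). Time passes only in rows, so rows that do not move let the fingers close, or fill a call up. It gives the time, the measured TCP pose, the force and the opening at its end, in the units of the state.
- ctrl.get_obs(): the state, without advancing time (a new reading comes with each control period).
- ctrl.get_image(name): name is "scene" or "top"; returns a dict with "img" (420x560x3 uint8, red, green, blue), "range_z" (420x560 float32, m along the optical axis (not along the pixel's ray), 0 where there is no reading), "mtx" (3x3 intrinsics, pixels), "eye" and "attitude" of the camera in the world. Camera axes: x right, y down, z forward; pixel columns grow to the right and rows downward; lengths in m; the calibration is good to about 2 mm. A picture is of the moment at which its call begins.
- ctrl.finish_job(): hands the job in, once; it reports no verdict.
Trained networks look in a picture, given as the dict that the camera call returned (one of the last four; its "shot" number tells which), for a name from the list of things; names that differ only in an ending like _2 or _b are one class to them, and where a whole thing is asked for, a point or a joint stands for the part that bears it (a point fixed in the world has none). Each returns a list of dicts, best first, with "confidence" (0 to 1); they miss things now and then, are a little off and sometimes report something else, mostly with a low value. They report only what shows in the picture. A call takes as long as a camera call. They do not tell look-alikes from the thing itself.
- ctrl.search_frame(picture, target): "extent" ([left, top, width, height] in pixels, round what is visible of it).
- ctrl.spot_point(picture, target): "uv" ([column, row] in pixels: a listed point, or the origin of a listed thing).
The state is a dict: "t": time; "q": joint angles; "dq": joint speeds; "effort": joint torques, N m; "tool_pos": TCP position; "tool_rot": TCP orientation; "contact_force": force on the tool from outside, world axes, zero at the start; "wrist_torque": the same for the moment, N m; "opening": finger opening in m.
Only numpy, scipy, OpenCV 4.12 (cv2) and the standard library are available. Lean on these libraries where they do the work, as an engineer would, in place of code of your own. Each camera call takes 0.05 s, during which the arm holds its last target.

### The job

Put the barcode reader back on its stand: raise the coupler's handle while it lies in its dock, lift the coupler by its bar and lower it gently over the ball (30 N on the stand is too much) until you feel it resting fully home, with the bar in the rear saddle. Only then let go of the bar, and press the handle fully down to lock it, without straining the stand hard (45 N). Leave the other things on the bench where they are.

Things in the scene. Friction and masses are not known exactly. Their poses are not given: they have to be found in the camera images.
- coupler: loose aluminium bracket, 195 mm long, 0.6 to 0.95 kg, white barcode reader on its tail. Origin: centre of its ball socket (the ball's centre when seated); x from reader to nose, z up. Housing 42 mm square, x -21 to +21, top z +20.5 mm; nose foot to x +28, z -15 mm. Reader x -125 to -167, 56 mm wide, z -18 to +28 mm. Parked and mounted it lies level
- socket_mouth (a point): centre of the coupler socket's downward mouth, 15 mm below the coupler's origin, same axes. The socket is a 28 mm square bore, flared to 42 mm at this mouth; its roof, 12.5 mm above the coupler's origin, comes to rest on the ball's top
- latch_tip (a point): tip of the steel latch plate under the housing (16 mm wide, 4.5 mm thick, top 10.5 mm below the coupler's origin). The handle drives it: handle down, it juts into the socket's mouth from behind and bars the ball from entering or leaving; handle raised, it is drawn back 11 mm. If the ball is not fully home the latch meets it and the handle stops short
- bar_grip (a point): middle of the coupler's straight bar, where to grip it across its width from above with the handle raised (the lowered handle covers it). Lies at x -58, z +4 mm in the coupler's frame, same axes. The bar is 34 mm wide (y), z -8 to +16, x -21 to -125 mm. Free space under it here: 25 mm in the dock; on the stand 18 mm, over a 28 mm wide beam
- handle_bar (a point): centre of the black round cross bar at the handle's end, 14 mm thick, 46 mm long along the coupler's y, so wider than the bar below. Handle down: x -64, z +34 mm in the coupler's frame, 11 mm clear above the bar; fully raised: x +41, z +103 mm. It moves on an 80 mm radius: up, then forward
- handle (a joint): handle angle, rad: 0 fully down (locked), 1.8 fully raised (end stop, leaning forward past upright). Hinge along the coupler's y at x +16, z +27 mm in the coupler's frame. It stays where it is left. At the cross bar, raising takes about 1 to 3 N, pressing down 2 to 5 N, most near the bottom, where it meets a hard stop
- dock: parking rest, fixed: grey plastic plate 190 by 100 mm with a front pad, a stop 64 mm high just ahead of the nose, and a rear saddle (22 mm long, 95 mm behind the origin, cheeks 54 mm apart outside), in which the coupler lies at the start. Origin on the table below the parked coupler's socket centre, which is 45 mm up; axes as the parked coupler's
- stand: reader stand, fixed: grey base 160 by 110 mm, sleeve, narrow head with a 25 mm steel ball on a 12 mm neck. Origin on the table straight below the ball; x from the rear saddle to the ball, as the coupler's x must point when mounted. The head's height was set by hand and is NOT measured: ball centre 88 to 112 mm above the table, to be found by feel. The head does not give way
- saddle_line (a point): point on the stand's base, 95 mm behind the ball (-x), straight below the black U saddle on the head that takes the coupler's bar: 22 mm along x, 54 mm wide, inside width 42 mm, floor 8 mm below the ball's centre, cheeks rising 10 mm above the floor. The head beam between ball and saddle is 26 mm below the ball's centre
- tube_rack: yellow rack of ten capped tubes, 118 by 52 mm, 77 mm high, between stand and dock; origin under its centre; leave alone
- side_rack: red rack of white capped tubes, 140 by 96 mm, 77 mm high; origin under its centre; leave alone
- reagent_bottle: white bottle, 60 mm across, 130 mm high; origin under its centre; leave alone
- jar: amber jar, 60 mm across, 70 mm high; origin under its centre; leave alone
- timer: flat grey timer, 65 mm square, 22 mm high; origin under its centre; leave alone
- tip_tray: blue open tray, 120 by 85 by 50 mm; origin under its centre; leave alone
- beaker: white beaker, 66 mm across, 80 mm high; origin under its centre; leave alone
Not all that is in view belongs to the job. Leave any turquoise look-alike of the stand alone. There is more than one size of the coupler; the job needs the smaller.

How it is judged:
On the way, in this order (a step that is already met when the one before it is completed fails the run):
1. the handle is raised (above 1.4 rad) while the coupler still lies in its dock (value of joint handle above 1.4 rad and horizontal distance between coupler and dock below 0.02 m and height (world z) of coupler below 0.06 m), for 0.2 s.
2. the coupler, still held, is set down over the ball until the stand bears it (over 2 N), handle raised (value of joint handle above 1.35 rad and horizontal distance between coupler and stand below 0.005 m and angle between the x axis of coupler and the x axis of stand, either way round below 0.08 rad and height (world z) of coupler below 0.115 m and contact force between coupler and stand above 2 N and angle between coupler's own z axis and vertical below 0.1 rad and contact force between coupler and the fingers above 4 N), for 0.2 s.
3. the coupler is let go of, seated over the ball and in the saddle, handle still raised (value of joint handle above 1.35 rad and horizontal distance between coupler and stand below 0.005 m and angle between the x axis of coupler and the x axis of stand, either way round below 0.08 rad and height (world z) of coupler below 0.115 m and angle between coupler's own z axis and vertical below 0.05 rad and contact force between coupler and stand above 2 N and contact force between coupler and the fingers below 0.5 N), for 0.2 s.
At the end, for the whole second after the job is handed in: the coupler rests on the stand, its socket centre within 5 mm (seen from above) of the ball's axis and under 115 mm high, level within 0.05 rad, its bar along the stand within 0.08 rad, bearing on the stand, at rest, and the handle fully down (below 0.08 rad) (value of joint handle below 0.08 rad and horizontal distance between coupler and stand below 0.005 m and angle between the x axis of coupler and the x axis of stand, either way round below 0.08 rad and height (world z) of coupler below 0.115 m and angle between coupler's own z axis and vertical below 0.05 rad and contact force between coupler and stand above 2 N and linear speed of coupler below 0.02 m/s); the robot touches nothing.
It fails at once if the coupler presses on or strikes the stand with over 30 N while the handle is raised (above 1.35 rad), or with over 45 N at any time ((contact force between coupler and stand above 30 N and value of joint handle above 1.35 rad) or contact force between coupler and stand above 45 N).
It fails at once if the robot presses on the stand itself with over 20 N (contact force between any of the fingers, the arm and stand above 20 N).
It fails at once if another thing on the bench is shifted by over 20 mm (distance of any of tube_rack, side_rack, reagent_bottle, jar, timer, tip_tray, beaker from where it was at the start of the episode above 0.02 m).
It also fails if it takes over 72 s, if anything falls off the work surface, if the arm or the gripper's body presses on something with over 40 N, if the wrist force passes 120 N, or if a joint passes its speed limit or range.

## Working session

There is one attempt and no reset: what is moved stays moved. The work goes in short steps, Python scripts to look and compute and a tool call to move; the robot and the scene stay as the last step left them, time stands still between calls to the robot, and variables do not carry over. Pictures are saved under pics/ and viewed, and the job is handed in when it is done.

Besides the shell and the picture viewer there is one more tool, called after "Emit:" as name(argument=value, ...) on one line, values as JSON. apply_moves: Moves the arm, as the interface text tells. Its arguments: {"type":"object","properties":{"deltas":{"type":"array"},"grip_force":{"type":"number"}},"required":["deltas"]}

```bash
mkdir -p pics; cat > h.py <<'E'
from station import ctrl
import numpy as np, cv2
from scipy.spatial.transform import Rotation as R
def world(p,u,v,z=None):
    K=np.array(p['mtx']);A=np.array(p['attitude'])
    if A.shape!=(3,3):A=R.from_rotvec(A).as_matrix()
    d=A@np.linalg.inv(K)@np.array([u,v,1.]);e=np.array(p['eye'])
    if z is not None: return e+d*(z-e[2])/d[2]
    r=p['range_z'][int(round(v)),int(round(u))]
    return e+d*r
def proj(p,X):
    K=np.array(p['mtx']);A=np.array(p['attitude'])
    if A.shape!=(3,3):A=R.from_rotvec(A).as_matrix()
    c=K@(A.T@(np.array(X)-p['eye']));return c[:2]/c[2]
def save(p,n): cv2.imwrite('pics/'+n,p['img'][:,:,::-1])
E
cat > a.py <<'E'
from h import *
for c in ['scene','top']:
    p=ctrl.get_image(c);save(p,c+'0.png');np.savez(c+'0.npz',**{k:p[k] for k in['img','range_z','mtx','eye','attitude']})
    print(c,p['eye'],p['attitude'])
    for t in ['coupler','socket_mouth','bar_grip','handle_bar','dock','stand','saddle_line','tube_rack']:
        print(t,[(np.round(x['uv']).tolist(),round(x['confidence'],2)) for x in ctrl.spot_point(p,t)])
o=ctrl.get_obs();print(o)
E
python3 a.py
```

```text
scene [1.03975552 0.76626093 1.0020331 ] [-0.72885029 -2.61190331  1.07695674]
coupler [([296.0, 260.0], 0.93), ([447.0, 309.0], 0.67)]
socket_mouth [([298.0, 260.0], 0.71), ([446.0, 316.0], 0.62)]
bar_grip [([469.0, 333.0], 0.85), ([316.0, 252.0], 0.75), ([245.0, 200.0], 0.4)]
handle_bar [([475.0, 324.0], 0.94), ([301.0, 265.0], 0.74), ([322.0, 242.0], 0.52)]
dock [([302.0, 265.0], 0.75)]
stand [([244.0, 203.0], 0.82), ([183.0, 227.0], 0.76), ([258.0, 240.0], 0.26)]
saddle_line [([216.0, 225.0], 0.92), ([273.0, 199.0], 0.78), ([400.0, 290.0], 0.28)]
tube_rack [([261.0, 240.0], 0.94)]
top [0.41024841 0.01056244 1.61239674] [-2.16400944  2.19712658 -0.11346587]
coupler [([132.0, 277.0], 0.96), ([228.0, 198.0], 0.6)]
socket_mouth [([127.0, 277.0], 0.83), ([230.0, 201.0], 0.74), ([407.0, 204.0], 0.53)]
bar_grip [([102.0, 278.0], 0.82), ([226.0, 214.0], 0.57)]
handle_bar [([96.0, 280.0], 0.88), ([227.0, 217.0], 0.61)]
dock [([227.0, 201.0], 0.79)]
stand [([322.0, 135.0], 0.83), ([322.0, 198.0], 0.57)]
saddle_line [([315.0, 226.0], 0.87), ([315.0, 158.0], 0.62), ([289.0, 249.0], 0.22)]
tube_rack [([271.0, 190.0], 0.93)]
{'t': 0.9, 'q': array([-1.33798527e+00,  5.26483488e-02,  1.61286293e+00,  9.43088497e-06,
        1.47598760e+00, -1.19004262e-01]), 'dq': array([ 0.00088926,  0.00042578,  0.0010021 ,  0.00156621, -0.00193687,
       -0.00050314]), 'effort': array([ 2.55833431e-03, -3.93673468e+01, -3.70474041e+01, -8.74222678e-06,
        3.86832144e-04, -1.00139084e-05]), 'tool_pos': array([ 0.21537722, -0.58671901,  0.2313578 ]), 'tool_rot': array([3.09302051e+00, 5.49766895e-01, 2.31003863e-05]), 'contact_force': array([-0.02400033, -0.00303345, -0.18622655]), 'wrist_torque': array([0.00886687, 0.01499903, 0.02330005]), 'opening': 0.08550812176077277}
```

View pics/scene0.png

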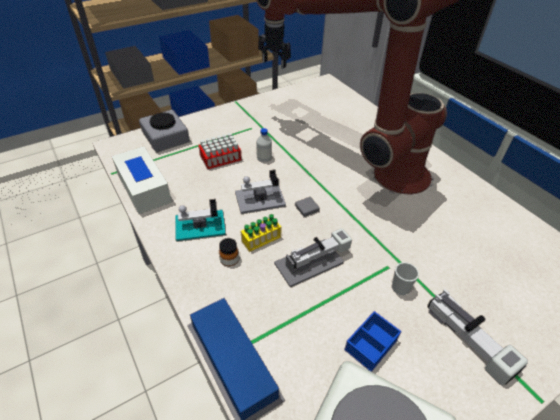

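View pics/top0.png

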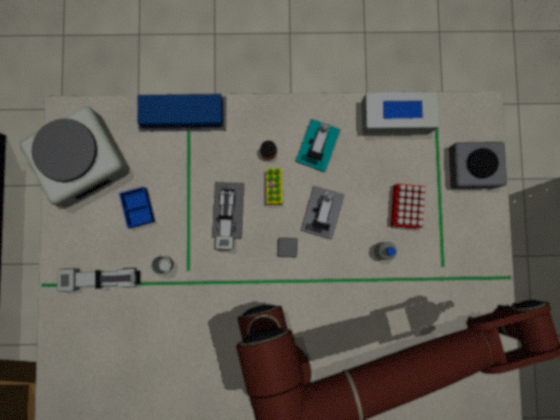

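```bash
python3 - <<'E'
import numpy as np,cv2
p=np.load('top0.npz')
a=p['img'][110:260,180:380,::-1]
cv2.imwrite('pics/topcrop.png',cv2.resize(a,None,fx=4,fy=4,interpolation=cv2.INTER_CUBIC))
p=np.load('scene0.npz')
a=p['img'][160:300,150:350,::-1]
cv2.imwrite('pics/scenecrop.png',cv2.resize(a,None,fx=4,fy=4,interpolation=cv2.INTER_CUBIC))
E
```

```text
(no output)
```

View pics/topcrop.png

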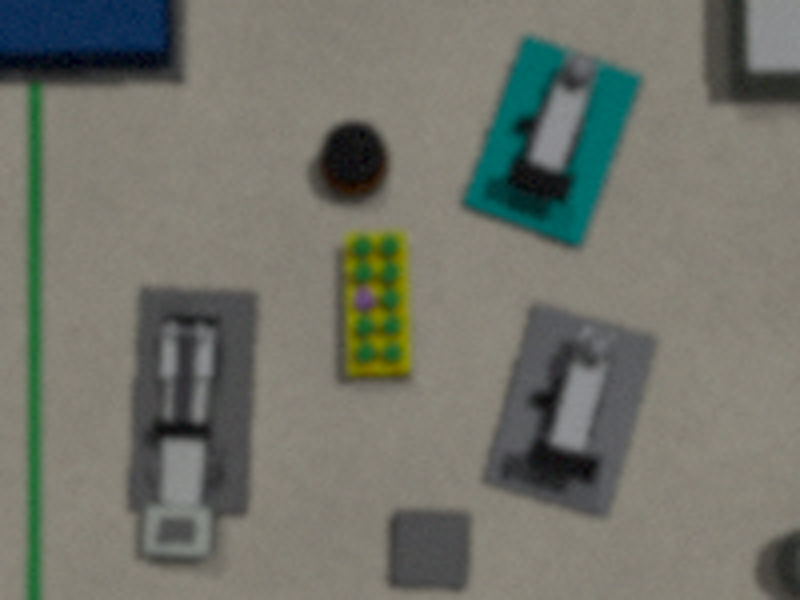

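View pics/scenecrop.png

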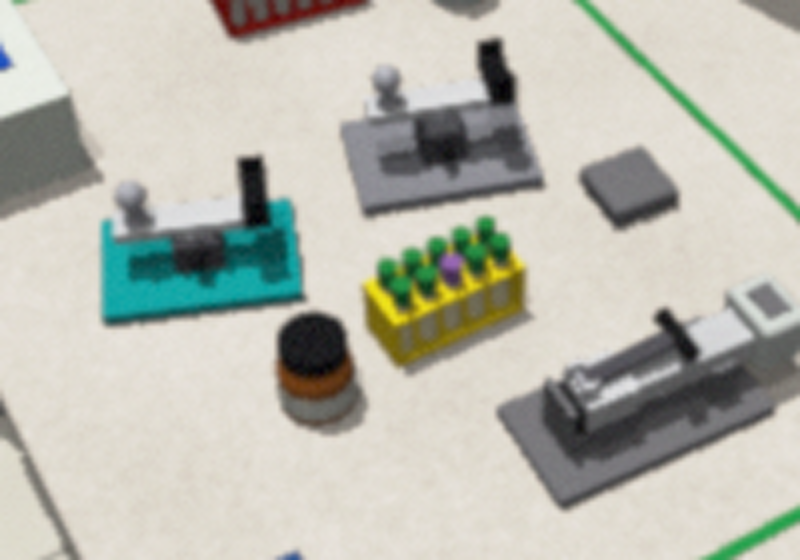

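Two candidates for each thing. The coupler in the grey dock (scene 302,258 / top 226,215) is the smaller; the one lying loose at scene (475,330) / top (100,278) is bigger and not docked. The stand is the grey one (scene 258,195 / top 322,210), not the turquoise one at top (318,145). Next I measure them.

```bash
cat > m.py <<'E'
from h import *
P={}
for c in ['scene','top']:
    p=dict(np.load(c+'0.npz'));K=p['mtx'];A=p['attitude']
    if A.shape!=(3,3):A=R.from_rotvec(A).as_matrix()
    v,u=np.mgrid[:420,:560];d=np.stack([u,v,np.ones_like(u)],-1).reshape(-1,3)@np.linalg.inv(K).T@A.T
    X=d*p['range_z'].reshape(-1,1)+p['eye'];P[c]=X.reshape(420,560,3);p['A']=A
    print(c,K[0,0],K[0,2],K[1,2])
    for n,(a,b) in dict(ball=(245,181),ball_t=(328,195)).items(): pass
def reg(c,u0,u1,v0,v1,zmin,zmax):
    X=P[c][v0:v1,u0:u1].reshape(-1,3);m=(X[:,2]>zmin)&(X[:,2]<zmax);return X[m]
def rect(X):
    r=cv2.minAreaRect((X[:,:2]*1000).astype(np.float32));return np.round(r[0],1),np.round(r[1],1),round(r[2],1)
if __name__=='__main__':
    t='top'
    print('table',np.median(P[t][150:170,220:250,2]),np.median(P['scene'][330:340,150:170,2]))
    for nm,b in dict(dock=(205,250,175,255),stand=(298,350,180,242)).items():
        X=reg(t,*b,0.003,0.2);print(nm,len(X),rect(X)); h=np.histogram(X[:,2],np.arange(0,.2,.006));print(h[0])
    X=reg(t,205,250,175,255,.055,.11);print('coupler top',rect(X))
    for nm,b in dict(stand=(298,350,180,242)).items():
        X=reg(t,*b,.06,.2);print(rect(X))
    for (u,v) in [(328,195),(327,198),(324,212),(321,224),(226,200),(226,214),(224,240)]: print(u,v,np.round(P[t][v,u],3))
E
python3 m.py
```

```text
scene 412.07162377661825 278.5417576792507 209.49434961619954
top 474.5613738401117 279.295800625614 204.80196377177407
table -0.0006542919210822395 -0.7496738163069553
dock 2065 (array([528.1, 167.4]), array([150.5, 269.2]), 89.4)
[245 553 369  18   4  22  15  21  45 145 176 165 164  88  30   5   0   0
   0   0   0   0   0   0   0   0   0   0   0   0   0   0   0]
stand 1775 (array([ 536.2, -161.5]), array([174.6, 209. ]), 88.8)
[236 434 559  91   3   6  20  21   4   1   5  47 133  45  21  61  28  22
  31   7   0   0   0   0   0   0   0   0   0   0   0   0   0]
coupler top (array([512.4, 165.3]), array([ 54.9, 203.8]), 86.8)
(array([ 532.4, -156.4]), array([ 54.2, 124.1]), 73.2)
328 195 [ 0.576 -0.165  0.115]
327 198 [ 0.568 -0.163  0.105]
324 212 [ 0.526 -0.156  0.069]
321 224 [ 0.485 -0.142  0.095]
226 200 [0.569 0.163 0.073]
226 214 [0.523 0.163 0.079]
224 240 [0.439 0.17  0.076]
```

```bash
python3 - <<'E'
import numpy as np,cv2
p=np.load('top0.npz')
for n,(v0,v1,u0,u1) in dict(st=(180,245,295,355),dk=(175,255,200,255)).items():
    a=p['img'][v0:v1,u0:u1,::-1]
    cv2.imwrite(f'pics/{n}8.png',cv2.resize(a,None,fx=8,fy=8,interpolation=cv2.INTER_NEAREST)[:600])
p=np.load('scene0.npz')
a=p['img'][170:220,230:295,::-1]
cv2.imwrite('pics/st_s.png',cv2.resize(a,None,fx=10,fy=10,interpolation=cv2.INTER_NEAREST))
E
```

```text
(no output)
```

View pics/st8.png

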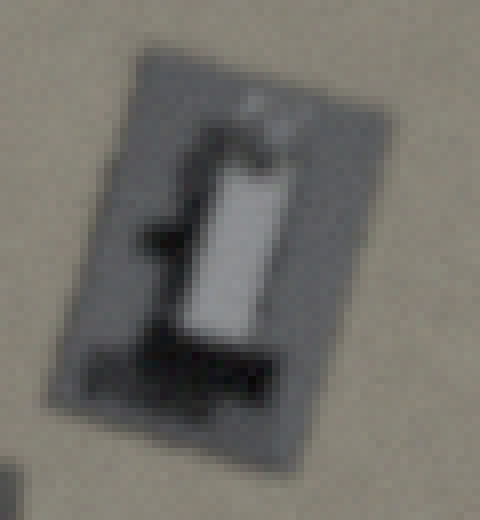

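View pics/st_s.png

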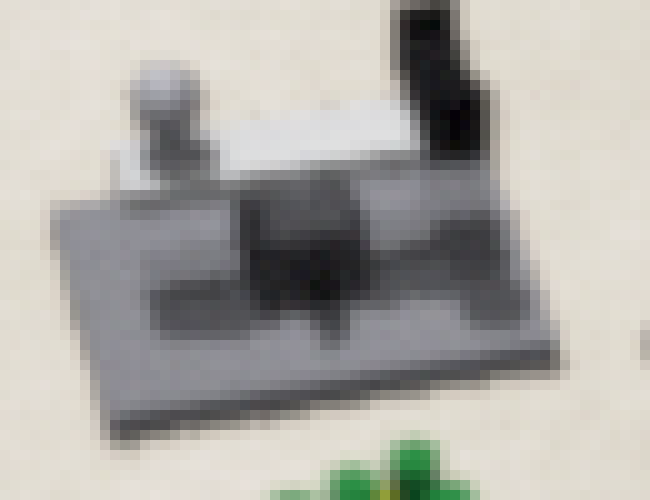

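View pics/dk8.png

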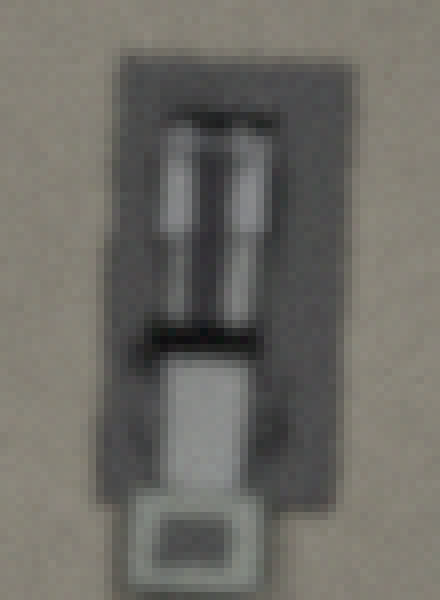

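```bash
cat > m2.py <<'E'
from h import *
T=dict(np.load('top0.npz'));S=dict(np.load('scene0.npz'))
def tc(x,y,o=(295,180),f=8): return x/f-.5+o[0], y/f-.5+o[1]
def tri(a,b):
    # least squares rays from T,S
    M=np.zeros((3,3));r=np.zeros(3)
    for p,(u,v) in((T,a),(S,b)):
        d=world(p,u,v,0)-p['eye'];d/=np.linalg.norm(d);Q=np.eye(3)-np.outer(d,d);M+=Q;r+=Q@p['eye']
    X=np.linalg.solve(M,r);return X,proj(T,X)-a,proj(S,X)-b
b=tri(tc(270,115),tc(166,92,(230,170),10));print('ball',b)
z=b[0][2]
cor=[world(T,*tc(*c),.012)[:2] for c in [(150,47),(390,110),(295,472),(45,405)]]
cor=np.array(cor);print(cor)
print('len',np.linalg.norm(cor[0]-cor[1]),np.linalg.norm(cor[1]-cor[2]),np.linalg.norm(cor[2]-cor[3]),np.linalg.norm(cor[3]-cor[0]))
ang=lambda d:np.degrees(np.arctan2(d[1],d[0]))
print('yaw',ang(cor[0]-cor[3]),ang(cor[1]-cor[2]),ang(cor[0]-cor[1])-90,ang(cor[3]-cor[2])-90,'centre',cor.mean(0))
w=[world(T,*tc(*c),z-.026)[:2] for c in [(256,172),(216,332)]]
print('beam',w,ang(w[0]-w[1]))
s=world(T,*tc(222,372),z+.002)[:2];print('saddle',s,ang(b[0][:2]-s),np.linalg.norm(b[0][:2]-s))
# dock
o=(200,175)
cor=np.array([world(T,*tc(*c,o),.012)[:2] for c in [(123,58),(352,68),(330,512),(98,500)]])
print('dock',cor,'yaw',ang(cor[0]-cor[3]),ang(cor[1]-cor[2]),ang(cor[0]-cor[1])-90,cor.mean(0),np.linalg.norm(cor[0]-cor[3]),np.linalg.norm(cor[0]-cor[1]))
g=lambda x,y,z:np.round(world(T,*tc(x,y,o),z)[:2],4)
print('crossbar',g(205,342,.079),'readerback',g(197,590,.073),'readerfront',g(197,490,.073),'reader sides',g(128,540,.073),g(266,540,.073),'housing sides',g(162,190,.0655),g(266,190,.0655),'bar sides',g(165,420,.061),g(248,420,.061))
for v in [14,]: pass
E
python3 m2.py
```

```text
ball (array([ 0.57832162, -0.16469395,  0.11263111]), array([-0.37875989,  0.57152657]), array([-0.65356841, -0.10813395]))
[[ 0.62136405 -0.12742476]
 [ 0.59293861 -0.22890412]
 [ 0.44011871 -0.18452528]
 [ 0.46992092 -0.07974232]]
len 0.10538531800778422 0.15913329115625627 0.10893870427064378 0.15877228101974963
yaw -17.476806199009978 -16.19327521997458 -15.648116444073935 -15.876728846510915 centre [ 0.53108557 -0.15514912]
beam [array([ 0.5599722 , -0.16275559]), array([ 0.49546189, -0.14501823])] -15.373798401227072
saddle [ 0.47804921 -0.14415814] -11.574140316768267 0.10235367677237717
dock [[0.63850128 0.20669438]
 [0.63285214 0.10960235]
 [0.44484339 0.12050351]
 [0.45137972 0.21780617]] yaw -3.3983896235144297 -3.3184186215772318 -3.329906111034589 [0.54189413 0.1636516 ] 0.18745119399531507 0.09725623519139111
crossbar [0.5127 0.1658] readerback [0.413  0.1702] readerfront [0.4532 0.1699] reader sides [0.4335 0.1979] [0.4326 0.1422] housing sides [0.5762 0.1844] [0.5756 0.1419] bar sides [0.4823 0.1841] [0.4818 0.1503]
```

```bash
cat > ov.py <<'E'
from m2 import *
import sys
bx,by,bz,yaw=map(float,sys.argv[1:5]);tag=sys.argv[5]
y=np.radians(yaw);Rz=np.array([[np.cos(y),-np.sin(y),0],[np.sin(y),np.cos(y),0],[0,0,1]])
def W(q): return Rz@np.array(q)+[bx,by,bz]
def draw(p,v0,v1,u0,u1,f,n):
    im=cv2.resize(p['img'][v0:v1,u0:u1,::-1],None,fx=f,fy=f,interpolation=cv2.INTER_CUBIC)
    def pl(pts,c,closed=True):
        q=np.array([(np.array(proj(p,X))+.5-[u0,v0])*f for X in pts]);cv2.polylines(im,[np.round(q*8).astype(np.int32)],closed,c,1,cv2.LINE_AA,3)
    # ball silhouette: circle perpendicular to view
    c=W([0,0,0]);d=c-p['eye'];d/=np.linalg.norm(d);a=np.cross(d,[0,0,1.]);a/=np.linalg.norm(a);b=np.cross(d,a)
    pl([c+.0125*(np.cos(t)*a+np.sin(t)*b) for t in np.linspace(0,6.28,40)],(0,0,255))
    for zz in(-.026,): pl([W([x,s,zz]) for x,s in[(-.106,-.014),(-.106,.014),(.01,.014),(.01,-.014)]],(0,255,0))
    for zz in(.002,): pl([W([x,s,zz]) for x,s in[(-.106,-.027),(-.106,.027),(-.084,.027),(-.084,-.027)]],(255,100,0))
    k=.531-.578
    cx=-.05
    pl([W([cx+x,s,.012-bz]) for x,s in[(-.08,-.055),(-.08,.055),(.08,.055),(.08,-.055)]],(0,255,255))
    cv2.imwrite(f'pics/{n}_{tag}.png',im)
draw(T,180,245,295,355,9,'ovT');draw(S,165,225,225,295,9,'ovS')
E
python3 ov.py .577 -.1665 .110 -16.3 a >/dev/null
```

```text
(no output)
```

View pics/ovT_a.png

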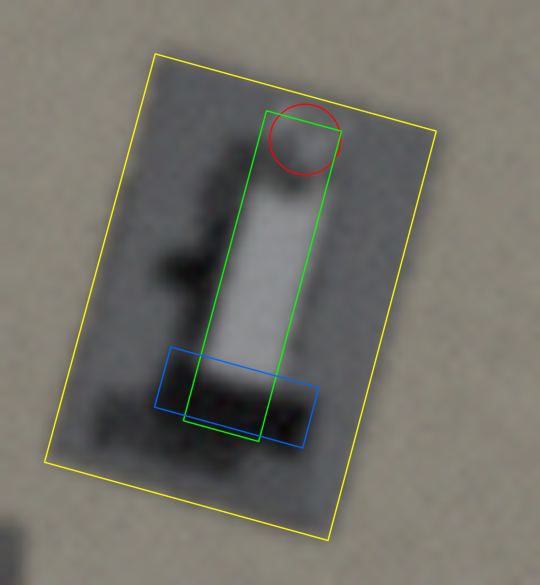

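View pics/ovS_a.png

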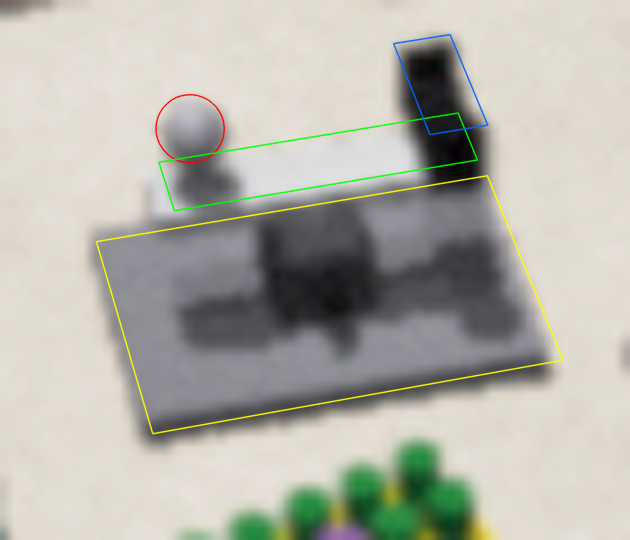

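```bash
python3 ov.py .576 -.1685 .106 -16.3 b >/dev/null
```

```text
(no output)
```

View pics/ovT_b.png

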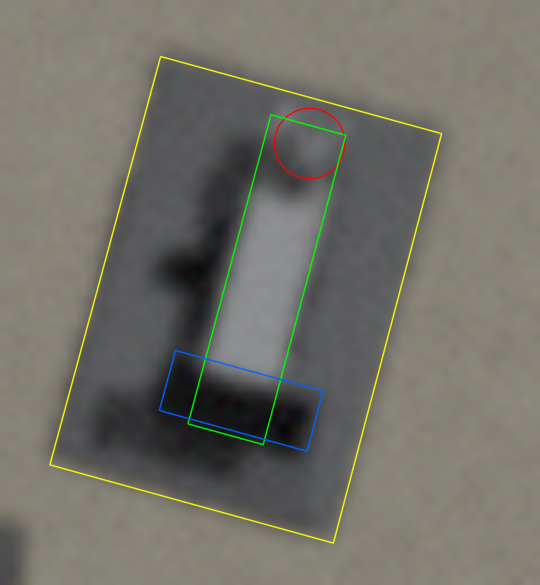

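View pics/ovS_b.png

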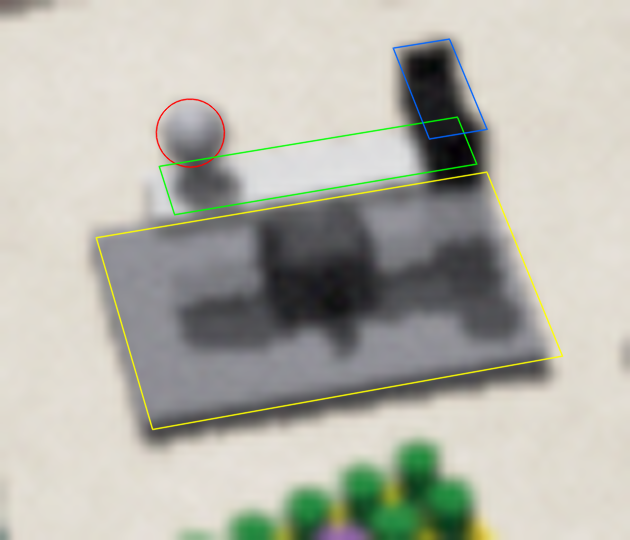

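```bash
cat > ovc.py <<'E'
from m2 import *
import sys
def drawc(p,win,f,n,bx,by,bz,yaw,hand=0):
    v0,v1,u0,u1=win
    y=np.radians(yaw);Rz=np.array([[np.cos(y),-np.sin(y),0],[np.sin(y),np.cos(y),0],[0,0,1]])
    W=lambda q:Rz@np.array(q)+[bx,by,bz]
    im=cv2.resize(p['img'][v0:v1,u0:u1,::-1],None,fx=f,fy=f,interpolation=cv2.INTER_CUBIC)
    def pl(pts,c,closed=True):
        q=np.array([(np.array(proj(p,X))+.5-[u0,v0])*f for X in pts]);cv2.polylines(im,[np.round(q*8).astype(np.int32)],closed,c,1,cv2.LINE_AA,3)
    rc=lambda x0,x1,w,z:[W([x,s,z]) for x,s in[(x0,-w),(x0,w),(x1,w),(x1,-w)]]
    pl(rc(-.021,.021,.021,.0205),(0,255,0))
    pl(rc(-.125,-.021,.017,.016),(255,255,0))
    pl(rc(-.167,-.125,.028,.028),(0,0,255))
    a=0.087+hand; 
    hx,hz=.016-.08*np.cos(a),.027+.08*np.sin(a)
    pl(rc(hx-.007,hx+.007,.023,hz),(255,0,255))
    cv2.imwrite(f'pics/{n}.png',im)
if __name__=='__main__':
    a=list(map(float,sys.argv[1:5]));tag=sys.argv[5]
    drawc(T,(180,255,200,255),8,'ocT'+tag,*a);drawc(S,(225,285,270,360),8,'ocS'+tag,*a)
E
python3 ovc.py .5775 .1625 .045 -3.35 a >/dev/null
```

```text
(no output)
```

View pics/ocTa.png

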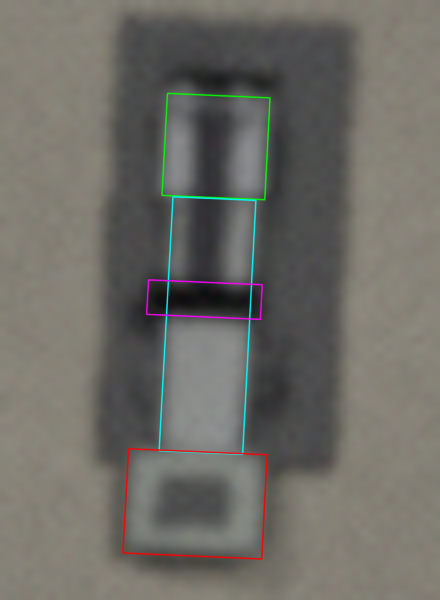

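View pics/ocSa.png

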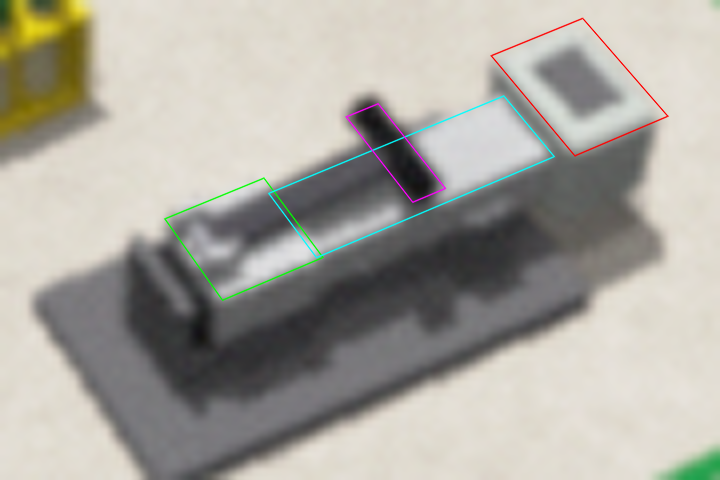

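```bash
cat > plan.py <<'E'
from h import *
def pose():
    o=ctrl.get_obs();M=R.from_rotvec(o['tool_rot']).as_matrix();return o,np.array(o['tool_pos']),M
def rep():
    o,p,M=pose();yaw=np.degrees(np.arctan2(M[1,0],M[0,0]))
    print('t',round(o['t'],2),'p',np.round(p,4),'yaw',round(yaw,2),'tilt',np.round(M[:2,2],4),'F',np.round(o['contact_force'],2),'T',np.round(o['wrist_torque'],2),'op',round(o['opening'],4),'q',np.round(o['q'],2));return o,p,M,yaw
def rows(target,yaw,n,grip):
    """n equal rows from present pose to target pose, tool axes turning on the way"""
    o,p,M,y=rep();D=(np.array(target)-p)/n;dy=((yaw-y+180)%360-180)/n
    for i in range(n):
        a=np.radians(y+dy*i);x=np.array([np.cos(a),np.sin(a),0]);yy=np.array([np.sin(a),-np.cos(a),0])
        print([round(float(D@x),4),round(float(D@yy),4),round(float(-D[2]),4),round(-np.radians(dy),4),grip],',')
E
python3 - <<'E'
from plan import *
rows([.512,.1655,.16],-3.35,16,1)
E
```

```text
t 0.9 p [ 0.2154 -0.5867  0.2314] yaw 20.16 tilt [ 0.     -0.0001] F [-0.02 -0.   -0.19] T [0.01 0.01 0.02] op 0.0855 q [-1.34  0.05  1.61  0.    1.48 -0.12]
[0.0336, -0.0377, 0.0045, np.float64(0.0256), 1] ,
[0.0326, -0.0386, 0.0045, np.float64(0.0256), 1] ,
[0.0316, -0.0394, 0.0045, np.float64(0.0256), 1] ,
[0.0306, -0.0402, 0.0045, np.float64(0.0256), 1] ,
[0.0296, -0.041, 0.0045, np.float64(0.0256), 1] ,
[0.0285, -0.0417, 0.0045, np.float64(0.0256), 1] ,
[0.0274, -0.0424, 0.0045, np.float64(0.0256), 1] ,
[0.0263, -0.0431, 0.0045, np.float64(0.0256), 1] ,
[0.0252, -0.0438, 0.0045, np.float64(0.0256), 1] ,
[0.0241, -0.0444, 0.0045, np.float64(0.0256), 1] ,
[0.0229, -0.045, 0.0045, np.float64(0.0256), 1] ,
[0.0218, -0.0456, 0.0045, np.float64(0.0256), 1] ,
[0.0206, -0.0462, 0.0045, np.float64(0.0256), 1] ,
[0.0194, -0.0467, 0.0045, np.float64(0.0256), 1] ,
[0.0182, -0.0471, 0.0045, np.float64(0.0256), 1] ,
[0.017, -0.0476, 0.0045, np.float64(0.0256), 1] ,
```

Emit:
apply_moves(deltas=[[0.034,-0.038,0,0.026,1],[0.033,-0.039,0,0.026,1],[0.032,-0.039,0,0.026,1],[0.031,-0.04,0,0.026,1],[0.03,-0.041,0,0.026,1],[0.029,-0.042,0,0.026,1],[0.027,-0.042,0,0.026,1],[0.026,-0.043,0,0.026,1]])

```text
t: 1.9
tool_pos: [0.3704, -0.2032, 0.2319]
tool_rot: [3.132, 0.203, 0.006]
contact_force: [0.4, -1.1, 0.2]
opening: 0.0851
```

```bash
python3 - <<'E'
from plan import *
rows([.512,.1655,.16],-3.35,8,1)
E
```

```text
t 1.9 p [ 0.3704 -0.2032  0.2319] yaw 7.42 tilt [ 0.0037 -0.0023] F [ 0.44 -1.08  0.23] T [-0.03 -0.06  0.  ] op 0.0851 q [-0.68 -0.47  2.06  0.    1.55  0.76]
[0.0235, -0.0434, 0.009, np.float64(0.0235), 1] ,
[0.0225, -0.044, 0.009, np.float64(0.0235), 1] ,
[0.0214, -0.0445, 0.009, np.float64(0.0235), 1] ,
[0.0204, -0.045, 0.009, np.float64(0.0235), 1] ,
[0.0193, -0.0454, 0.009, np.float64(0.0235), 1] ,
[0.0182, -0.0459, 0.009, np.float64(0.0235), 1] ,
[0.0172, -0.0463, 0.009, np.float64(0.0235), 1] ,
[0.0161, -0.0467, 0.009, np.float64(0.0235), 1] ,
```

Emit:
apply_moves(deltas=[[0.024,-0.043,0,0.024,1],[0.023,-0.044,0,0.024,1],[0.022,-0.045,0,0.024,1],[0.021,-0.045,0.012,0.024,1],[0.02,-0.045,0.012,0.024,1],[0.019,-0.046,0.015,0.024,1],[0.018,-0.046,0.015,0.024,1],[0.017,-0.046,0.015,0.024,1]])

```text
t: 2.9
tool_pos: [0.525, 0.177, 0.1658]
tool_rot: [3.135, -0.107, 0.027]
contact_force: [1.2, -1.0, 0.3]
opening: 0.0855
```

```bash
cat > look.py <<'E'
from plan import *
import sys
from ovc import drawc
E
python3 - <<'E'
from plan import *
rows([.512,.1655,.12],-3.35,3,1)
E
```

```text
t 2.9 p [0.525  0.177  0.1658] yaw -3.9 tilt [ 0.0171 -0.0052] F [ 1.2  -1.04  0.33] T [0.03 0.03 0.03] op 0.0855 q [ 0.2  -0.08  1.85 -0.01  1.35  1.84]
[-0.0041, 0.0041, 0.0153, np.float64(-0.0032), 1] ,
[-0.0041, 0.0041, 0.0153, np.float64(-0.0032), 1] ,
[-0.0041, 0.0041, 0.0153, np.float64(-0.0032), 1] ,
```

Emit:
apply_moves(deltas=[[-0.008,0.006,0.012,-0.01,1],[-0.005,0.005,0.02,0,1],[0,0,0.02,0,1],[0,0,0,0,1],[0,0,0,0,1],[0,0,0,0,1],[0,0,0,0,1],[0,0,0,0,1]])

```text
t: 3.9
tool_pos: [0.5113, 0.1647, 0.1119]
tool_rot: [3.135, -0.091, 0.029]
contact_force: [-0.1, 0.0, -1.5]
opening: 0.0852
```

```bash
python3 - <<'E'
from plan import *
rows([.512,.1655,.058],-3.35,4,1)
p=ctrl.get_image('scene');save(p,'s1.png')
a=p['img'][190:310,250:380,::-1];cv2.imwrite('pics/s1c.png',cv2.resize(a,None,fx=5,fy=5,interpolation=cv2.INTER_CUBIC))
E
```

```text
t 3.9 p [0.5113 0.1647 0.1119] yaw -3.34 tilt [ 0.0184 -0.0057] F [-0.14  0.01 -1.45] T [-0.    0.01 -0.03] op 0.0852 q [ 0.18 -0.06  1.93 -0.01  1.25  1.81]
[0.0002, -0.0002, 0.0135, np.float64(0.0001), 1] ,
[0.0002, -0.0002, 0.0135, np.float64(0.0001), 1] ,
[0.0002, -0.0002, 0.0135, np.float64(0.0001), 1] ,
[0.0002, -0.0002, 0.0135, np.float64(0.0001), 1] ,
```

View pics/s1c.png

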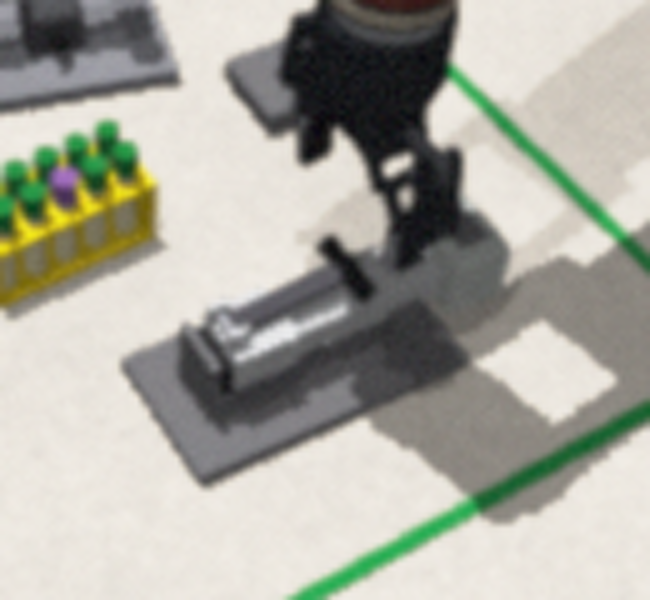

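Emit:
apply_moves(deltas=[[0,0,0.014,0,1],[0,0,0.014,0,1],[0,0,0.014,0,1],[0,0,0.008,0,1],[0,0,0,0,1],[0,0,0,0,0.2],[0,0,0,0,0],[0,0,0,0,-0.3]], grip_force=20)

```text
t: 4.95
tool_pos: [0.512, 0.1653, 0.058]
tool_rot: [3.136, -0.091, 0.027]
contact_force: [-0.9, 3.7, -0.5]
opening: 0.0454
```

Emit:
apply_moves(deltas=[[0,0,0,0,-0.5],[0,0,0,0,-0.5],[0,0,0,0,-0.5],[0,0,0,0,-0.5],[0,0,0,0,-0.5],[0,0,0,0,-0.5],[0,0,0,0,-0.5],[0,0,0,0,-0.5]])

```text
t: 5.95
tool_pos: [0.5119, 0.1654, 0.0581]
tool_rot: [3.136, -0.092, 0.028]
contact_force: [-0.8, 1.6, -0.3]
opening: 0.0457
```

```bash
python3 - <<'E'
from plan import *
rep()
p=ctrl.get_image('scene')
a=p['img'][190:310,250:380,::-1];cv2.imwrite('pics/s2c.png',cv2.resize(a,None,fx=5,fy=5,interpolation=cv2.INTER_CUBIC))
E
```

```text
t 5.95 p [0.5119 0.1654 0.0581] yaw -3.34 tilt [ 0.0177 -0.0042] F [-0.82  1.6  -0.3 ] T [ 0.28  0.03 -0.07] op 0.0457 q [ 0.18  0.01  1.96 -0.01  1.15  1.81]
```

View pics/s2c.png

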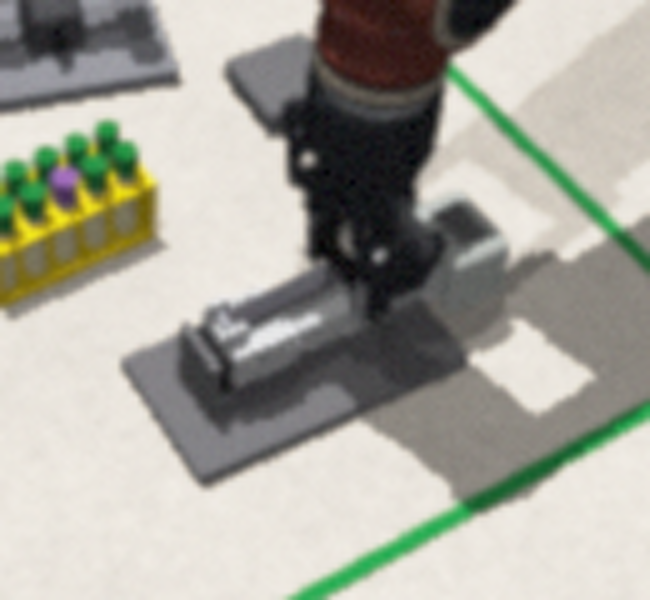

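Emit:
apply_moves(deltas=[[0.0013,0,-0.009,0,-0.5],[0.0022,0,-0.0085,0,-0.5],[0.0031,0,-0.0082,0,-0.5],[0.004,0,-0.0078,0,-0.5],[0.005,0,-0.0073,0,-0.5],[0.0058,0,-0.0067,0,-0.5],[0.0065,0,-0.006,0,-0.5],[0.0071,0,-0.0053,0,-0.5]])

```text
t: 7.0
tool_pos: [0.545, 0.1627, 0.1184]
tool_rot: [3.134, -0.091, 0.016]
contact_force: [-0.2, -0.1, -4.7]
opening: 0.0452
```

```bash
python3 - <<'E'
from plan import *
o,p,M,y=rep()
c=np.array([.576,.162,.045]);a=np.radians(-3.35);X=np.array([np.cos(a),np.sin(a),0])
# crossbar assumed rigid wrt start offset: TCP0 (.5119,.1654,.0581) <-> crossbar (-.064,.034)
d=p-np.array([.5119,.1654,.0581]);hx=-.064+d@X-.016;hz=.034+d[2]-.027
print('r',np.hypot(hx,hz),'handle ang',np.arctan2(hz,-hx)-.087,'lat',d@np.array([-X[1],X[0],0]))
E
```

```text
t 7.0 p [0.545  0.1627 0.1184] yaw -3.33 tilt [ 0.0098 -0.0061] F [-0.2  -0.1  -4.68] T [ 0.11  0.38 -0.09] op 0.0452 q [ 0.16  0.01  1.85 -0.01  1.27  1.79]
r 0.08192723824349026 handle ang 0.876148242659756 lat -0.0007688580628398442
```

Emit:
apply_moves(deltas=[[0.0085,0,-0.003,0,-0.5],[0.008,0,-0.0037,0,-0.5],[0.009,0,-0.003,0,-0.5],[0.0086,0,-0.0018,0,-0.5],[0.0087,0,-0.0008,0,-0.5],[0.0088,0,0.0002,0,-0.5],[0.0094,0,0.0014,0,-0.5],[0.005,0,0.0015,0,-0.5]])

```text
t: 8.0
tool_pos: [0.6166, 0.1578, 0.1318]
tool_rot: [3.133, -0.091, 0.017]
contact_force: [-4.2, -0.8, 3.1]
opening: 0.0457
```

```bash
cat > ha.py <<'E'
from plan import *
o,p,M,y=rep()
c=np.array([.576,.162,.045]);a=np.radians(-3.35);X=np.array([np.cos(a),np.sin(a),0])
d=p-np.array([.5119,.1654,.0581]);hx=-.064+d@X-.016;hz=.034+d[2]-.027
print('hx',hx,hz,'r',np.hypot(hx,hz),'handle ang',np.arctan2(hz,-hx)-.087,'lat',d@np.array([-X[1],X[0],0]))
p=ctrl.get_image('scene')
a=p['img'][190:310,250:380,::-1];cv2.imwrite('pics/s3c.png',cv2.resize(a,None,fx=5,fy=5,interpolation=cv2.INTER_CUBIC))
E
python3 ha.py
```

```text
t 8.0 p [0.6166 0.1578 0.1318] yaw -3.34 tilt [ 0.0109 -0.0079] F [-4.17 -0.82  3.07] T [-0.16  0.77 -0.06] op 0.0457 q [ 0.14  0.15  1.68 -0.01  1.3   1.77]
hx 0.024954226258152412 0.08070235142434891 r 0.08447237970817546 handle ang 1.783683950788407 lat -0.001455140432503553
```

View pics/s3c.png

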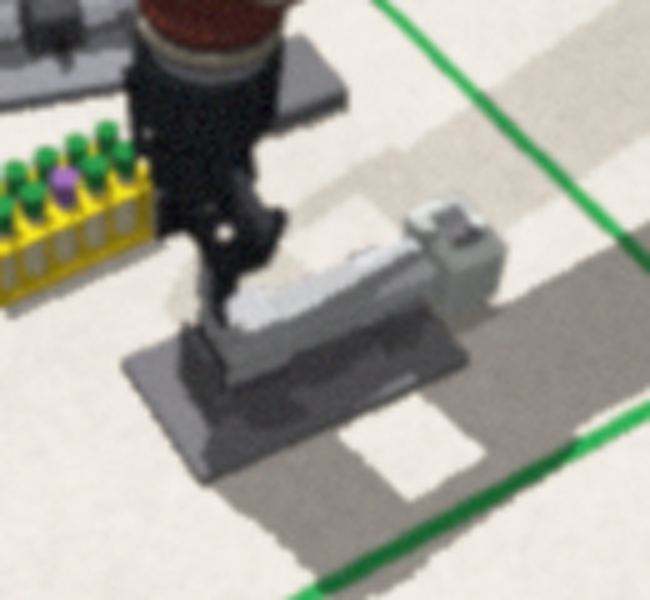

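Emit:
apply_moves(deltas=[[0,0,0,0,1],[0,0,0,0,1],[0,0,0,0,1],[0,0,0,0,1],[-0.01,0,-0.003,0,1],[-0.025,0,0,0,1],[-0.03,0,0,0,1],[-0.02,0,0,0,1]])

```text
t: 9.05
tool_pos: [0.5311, 0.1632, 0.134]
tool_rot: [3.134, -0.092, 0.029]
contact_force: [0.9, -0.2, -0.2]
opening: 0.0855
```

```bash
python3 - <<'E'
from plan import *
p=ctrl.get_image('scene')
a=p['img'][190:310,250:380,::-1];cv2.imwrite('pics/s4c.png',cv2.resize(a,None,fx=5,fy=5,interpolation=cv2.INTER_CUBIC))
rows([.518,.1652,.030],-3.35,8,1)
E
```

```text
t 9.1 p [0.5291 0.1635 0.1336] yaw -3.32 tilt [ 0.016  -0.0067] F [-0.29  0.31 -1.06] T [ 0.03 -0.02  0.  ] op 0.0856 q [ 0.17 -0.04  1.88 -0.01  1.29  1.8 ]
[-0.0014, -0.0001, 0.0129, np.float64(0.0001), 1] ,
[-0.0014, -0.0001, 0.0129, np.float64(0.0001), 1] ,
[-0.0014, -0.0001, 0.0129, np.float64(0.0001), 1] ,
[-0.0014, -0.0001, 0.0129, np.float64(0.0001), 1] ,
[-0.0014, -0.0001, 0.0129, np.float64(0.0001), 1] ,
[-0.0014, -0.0001, 0.0129, np.float64(0.0001), 1] ,
[-0.0014, -0.0001, 0.0129, np.float64(0.0001), 1] ,
[-0.0014, -0.0001, 0.0129, np.float64(0.0001), 1] ,
```

View pics/s4c.png

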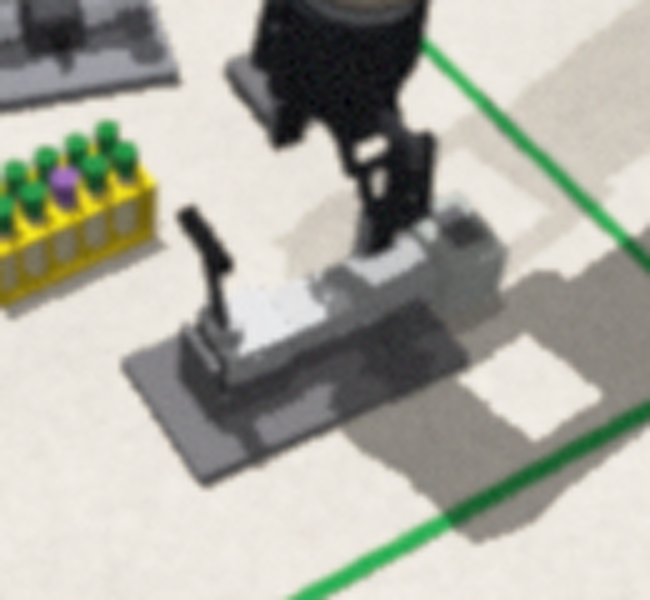

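Emit:
apply_moves(deltas=[[-0.0015,0,0.015,0,1],[-0.0015,0,0.015,0,1],[-0.0015,0,0.015,0,1],[-0.0015,0,0.015,0,1],[-0.0015,0,0.015,0,1],[-0.0015,0,0.014,0,1],[-0.0015,0,0.01,0,1],[0,0,0.004,0,1]])

```text
t: 10.1
tool_pos: [0.5197, 0.163, 0.0219]
tool_rot: [3.134, -0.091, 0.023]
contact_force: [-0.0, 0.3, 0.3]
opening: 0.0853
```

```bash
python3 - <<'E'
from plan import *
rows([.518,.1652,.030],-3.35,1,1)
p=ctrl.get_image('top');save(p,'t5.png');np.savez('t5.npz',**{k:p[k] for k in['img','range_z','mtx','eye','attitude']})
a=p['img'][150:270,180:300,::-1];cv2.imwrite('pics/t5c.png',cv2.resize(a,None,fx=5,fy=5,interpolation=cv2.INTER_CUBIC))
E
```

```text
t 10.1 p [0.5197 0.163  0.0219] yaw -3.34 tilt [ 0.0145 -0.0071] F [-0.04  0.28  0.35] T [-0.    0.02 -0.  ] op 0.0853 q [ 0.17  0.08  1.96 -0.01  1.09  1.81]
[-0.0018, -0.0021, -0.0081, np.float64(0.0002), 1] ,
```

View pics/t5c.png

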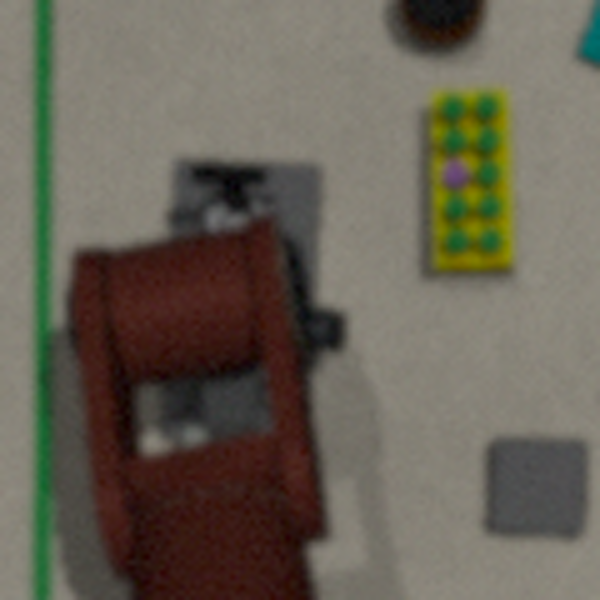

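Emit:
apply_moves(deltas=[[-0.002,-0.002,-0.008,0,1],[0,0,0,0,1],[0,0,0,0,0.2],[0,0,0,0,-0.1],[0,0,0,0,-0.3],[0,0,0,0,-0.6],[0,0,0,0,-0.6],[0,0,0,0,-0.6]], grip_force=60)

```text
t: 11.15
tool_pos: [0.5193, 0.1651, 0.0331]
tool_rot: [3.133, -0.091, 0.029]
contact_force: [-1.1, -0.3, 1.4]
opening: 0.0331
```

```bash
python3 - <<'E'
from plan import *
rep()
E
```

```text
t 11.15 p [0.5193 0.1651 0.0331] yaw -3.33 tilt [ 0.0182 -0.0078] F [-1.14 -0.27  1.38] T [-0.11  0.09 -0.06] op 0.0331 q [ 0.18  0.07  1.95 -0.01  1.11  1.81]
```

Emit:
apply_moves(deltas=[[0,0,0,0,-0.6],[0,0,-0.004,0,-0.6],[0,0,-0.005,0,-0.6],[0,0,-0.01,0,-0.6],[0,0,-0.015,0,-0.6],[0,0,-0.015,0,-0.6],[0,0,-0.01,0,-0.6],[0,0,0,0,-0.6]])

```text
t: 12.15
tool_pos: [0.5151, 0.1654, 0.0926]
tool_rot: [3.132, -0.091, 0.019]
contact_force: [-0.3, 0.5, -7.6]
opening: 0.0329
```

```bash
python3 - <<'E'
from plan import *
rep()
p=ctrl.get_image('scene');
a=p['img'][150:310,220:380,::-1];cv2.imwrite('pics/s6c.png',cv2.resize(a,None,fx=3.7,fy=3.7,interpolation=cv2.INTER_CUBIC))
E
```

```text
t 12.15 p [0.5151 0.1654 0.0926] yaw -3.33 tilt [ 0.0119 -0.0083] F [-0.29  0.48 -7.6 ] T [ 0.03 -0.04 -0.03] op 0.0329 q [ 0.18 -0.02  1.93 -0.01  1.22  1.81]
```

View pics/s6c.png

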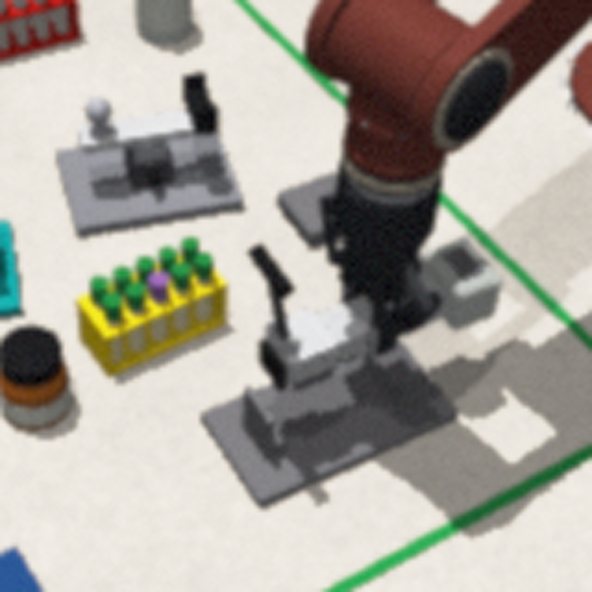

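Emit:
apply_moves(deltas=[[0,0,-0.015,0,-0.6],[0,0,-0.025,0,-0.6],[0,0,-0.025,0,-0.6],[0,0,-0.02,0,-0.6],[0,0.01,-0.01,0,-0.6],[0,0.02,0,0.01,-0.6],[0,0.025,0,0.02,-0.6],[0,0.03,0,0.02,-0.6]])

```text
t: 13.2
tool_pos: [0.5044, 0.0768, 0.1889]
tool_rot: [3.126, -0.169, 0.006]
contact_force: [0.3, 0.5, -6.6]
opening: 0.0331
```

```bash
python3 - <<'E'
from plan import *
rows([.5215,-.1516,.19],-16.3,8,-.6)
E
```

```text
t 13.2 p [0.5044 0.0768 0.1889] yaw -6.19 tilt [ 0.0034 -0.0112] F [ 0.29  0.48 -6.55] T [ 0.04 -0.04  0.01] op 0.0331 q [ 0.01 -0.2   1.92 -0.01  1.41  1.69]
[0.0052, 0.0282, -0.0001, np.float64(0.0221), -0.6] ,
[0.0058, 0.028, -0.0001, np.float64(0.0221), -0.6] ,
[0.0064, 0.0279, -0.0001, np.float64(0.0221), -0.6] ,
[0.0071, 0.0277, -0.0001, np.float64(0.0221), -0.6] ,
[0.0077, 0.0276, -0.0001, np.float64(0.0221), -0.6] ,
[0.0083, 0.0274, -0.0001, np.float64(0.0221), -0.6] ,
[0.0089, 0.0272, -0.0001, np.float64(0.0221), -0.6] ,
[0.0095, 0.027, -0.0001, np.float64(0.0221), -0.6] ,
```

Emit:
apply_moves(deltas=[[0.005,0.028,0,0.022,-0.6],[0.006,0.028,0,0.022,-0.6],[0.006,0.028,0,0.022,-0.6],[0.007,0.028,0,0.022,-0.6],[0.008,0.027,0,0.022,-0.6],[0.008,0.022,0,0.022,-0.6],[0.008,0.015,0,0.018,-0.6],[0.004,0.005,0,0.01,-0.6]])

```text
t: 14.2
tool_pos: [0.5138, -0.1274, 0.1802]
tool_rot: [3.097, -0.447, -0.021]
contact_force: [0.7, 0.3, -5.8]
opening: 0.0331
```

```bash
python3 - <<'E'
from plan import *
rows([.5215,-.1516,.15],-16.3,4,-.6)
E
```

```text
t 14.2 p [ 0.5138 -0.1274  0.1802] yaw -16.42 tilt [-0.0152 -0.0108] F [ 0.73  0.32 -5.85] T [ 0.03 -0.05  0.01] op 0.0331 q [-0.38 -0.13  1.88 -0.02  1.4   1.48]
[0.0036, 0.0053, 0.0075, np.float64(-0.0005), -0.6] ,
[0.0036, 0.0053, 0.0075, np.float64(-0.0005), -0.6] ,
[0.0036, 0.0053, 0.0075, np.float64(-0.0005), -0.6] ,
[0.0036, 0.0053, 0.0075, np.float64(-0.0005), -0.6] ,
```

Emit:
apply_moves(deltas=[[0.003,0.005,0,0,-0.6],[0.003,0.005,0,0,-0.6],[0.003,0.005,0,0,-0.6],[0.002,0.004,0,0,-0.6],[0.001,0.002,0,0,-0.6],[0,0,0,0,-0.6],[0,0,0,0,-0.6],[0,0,0,0,-0.6]])

```text
t: 15.2
tool_pos: [0.5197, -0.1506, 0.1798]
tool_rot: [3.099, -0.443, -0.023]
contact_force: [-0.1, 0.5, -7.3]
opening: 0.0332
```

```bash
cat > lk.py <<'E'
from plan import *
import sys
t=sys.argv[1]
rows([.5215,-.1516,.15],-16.3,1,-.6)
for n,(v0,v1,u0,u1) in dict(scene=(130,230,200,330),top=(150,250,270,370)).items():
    p=ctrl.get_image(n);np.savez(f'{n}{t}.npz',**{k:p[k] for k in['img','range_z','mtx','eye','attitude']})
    a=p['img'][v0:v1,u0:u1,::-1];cv2.imwrite(f'pics/{n}{t}.png',cv2.resize(a,None,fx=6,fy=6,interpolation=cv2.INTER_CUBIC))
E
python3 lk.py 7
```

```text
t 15.2 p [ 0.5197 -0.1506  0.1798] yaw -16.27 tilt [-0.0161 -0.0093] F [-0.06  0.48 -7.28] T [ 0.06 -0.03 -0.02] op 0.0332 q [-0.41 -0.1   1.85 -0.02  1.4   1.45]
[0.002, 0.0004, 0.0298, np.float64(0.0006), -0.6] ,
```

View pics/scene7.png

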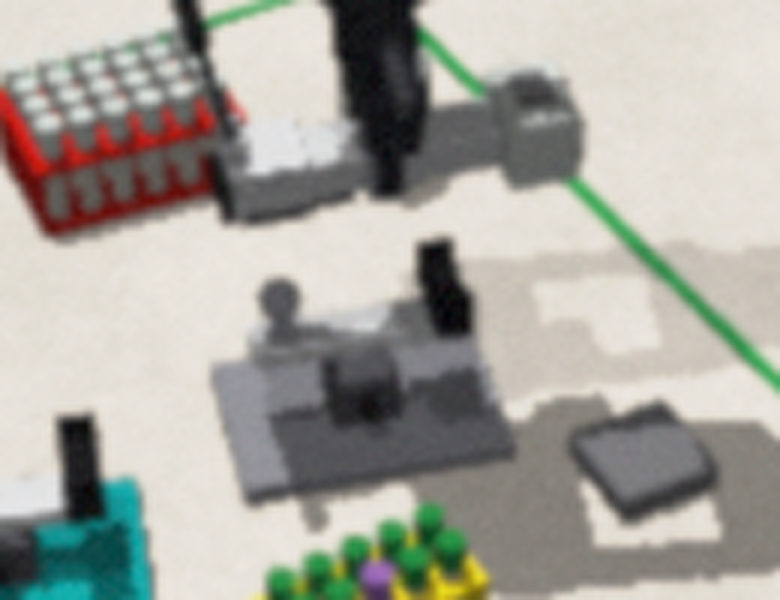

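View pics/top7.png

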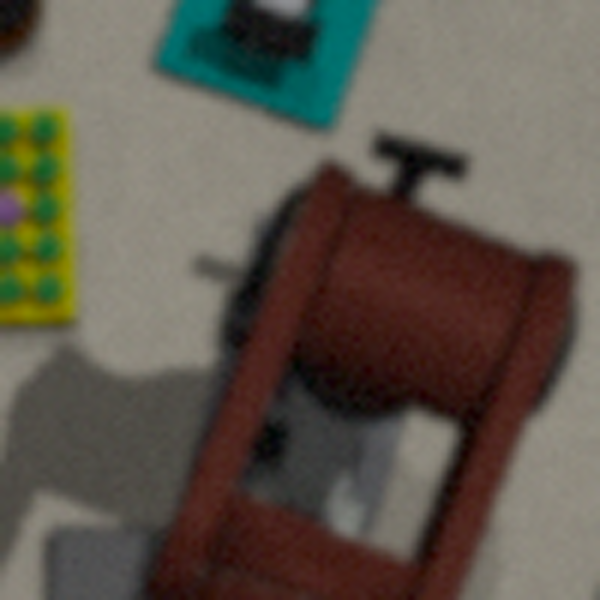

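```bash
cat > ov3.py <<'E'
from ovc import *
t=sys.argv[1];a=list(map(float,sys.argv[2:6]));b=[float(x) for x in sys.argv[6:10]]
def wire(p,win,f,n):
    v0,v1,u0,u1=win
    im=cv2.resize(p['img'][v0:v1,u0:u1,::-1],None,fx=f,fy=f,interpolation=cv2.INTER_CUBIC)
    def pl(pts,c,closed=True):
        q=np.array([(np.array(proj(p,X))+.5-[u0,v0])*f for X in pts]);cv2.polylines(im,[np.round(q*8).astype(np.int32)],closed,c,1,cv2.LINE_AA,3)
    pitch=np.radians(float(sys.argv[10])) if len(sys.argv)>10 else 0
    Rm=R.from_euler('ZY',[np.radians(a[3]),pitch]).as_matrix();W=lambda q:Rm@np.array(q)+a[:3]
    rc=lambda x0,x1,w,z:[W([x,s,z]) for x,s in[(x0,-w),(x0,w),(x1,w),(x1,-w)]]
    pl(rc(-.021,.021,.021,.0205),(0,255,0));pl(rc(-.021,.021,.021,-.015),(0,255,0))
    pl(rc(-.125,-.021,.017,.016),(255,255,0));pl(rc(-.167,-.125,.028,.028),(0,0,255))
    pl(rc(.034,.048,.023,.103),(255,0,255))
    Rb=R.from_euler('Z',np.radians(b[3])).as_matrix();W2=lambda q:Rb@np.array(q)+b[:3]
    c=W2([0,0,0]);d=c-p['eye'];d/=np.linalg.norm(d);e=np.cross(d,[0,0,1.]);e/=np.linalg.norm(e);g=np.cross(d,e)
    pl([c+.0125*(np.cos(k)*e+np.sin(k)*g) for k in np.linspace(0,6.28,40)],(0,0,255))
    pl([W2([x,s,-.026]) for x,s in[(-.106,-.014),(-.106,.014),(.01,.014),(.01,-.014)]],(0,255,0))
    pl([W2([x,s,.002]) for x,s in[(-.106,-.027),(-.106,.027),(-.084,.027),(-.084,-.027)]],(255,100,0))
    cv2.imwrite(f'pics/{n}.png',im)
wire(dict(np.load(f'scene{t}.npz')),(125,215,215,315),7,'w3S');wire(dict(np.load(f'top{t}.npz')),(150,240,290,370),7,'w3T')
E
python3 ov3.py 7 .5742 -.1665 .190 -16.3 .576 -.1675 .106 -16.3 1.7 >/dev/null
```

```text
(no output)
```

View pics/w3S.png

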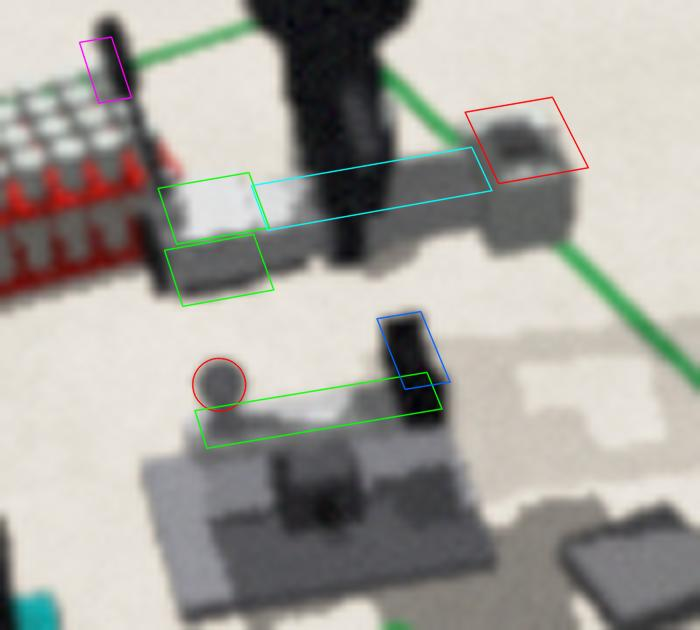

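View pics/w3T.png

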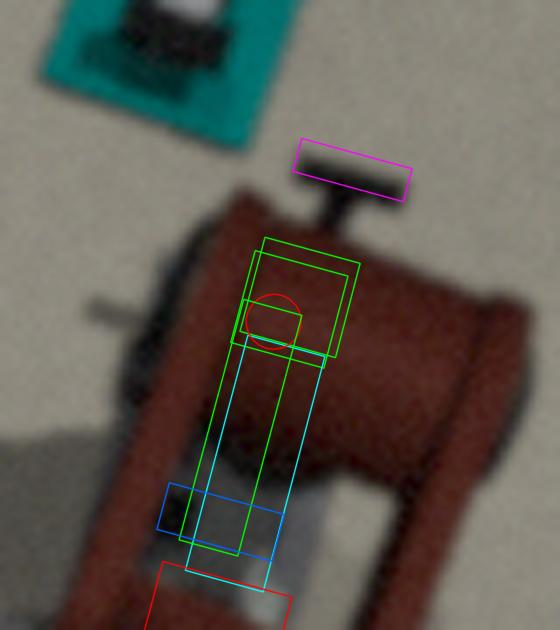

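```bash
sed -i 's/pl(rc(.034,.048,.023,.103)/hh=0.087+1.76;hx=.016-.08*np.cos(hh);hz=.027+.08*np.sin(hh);pl(rc(hx-.007,hx+.007,.023,hz)/' ov3.py; python3 ov3.py 7 .5735 -.1665 .1918 -16.3 .576 -.1675 .1045 -16.3 0 >/dev/null
```

```text
(no output)
```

View pics/w3S.png

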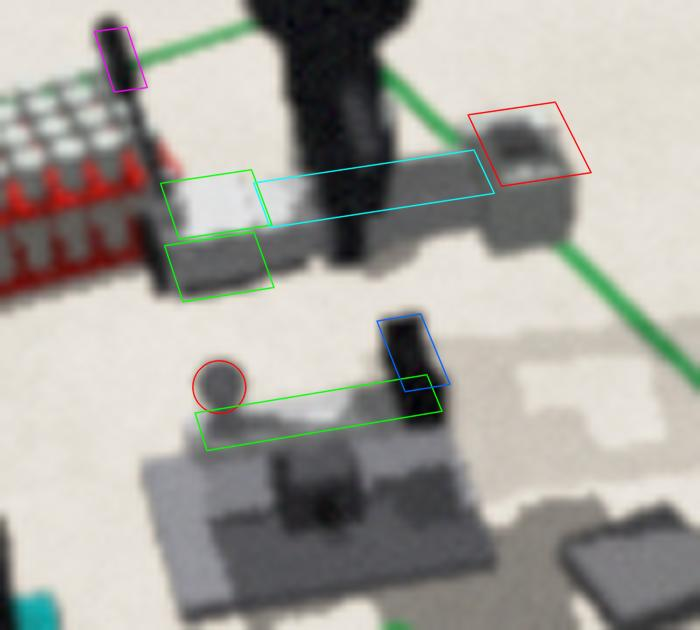

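View pics/w3T.png

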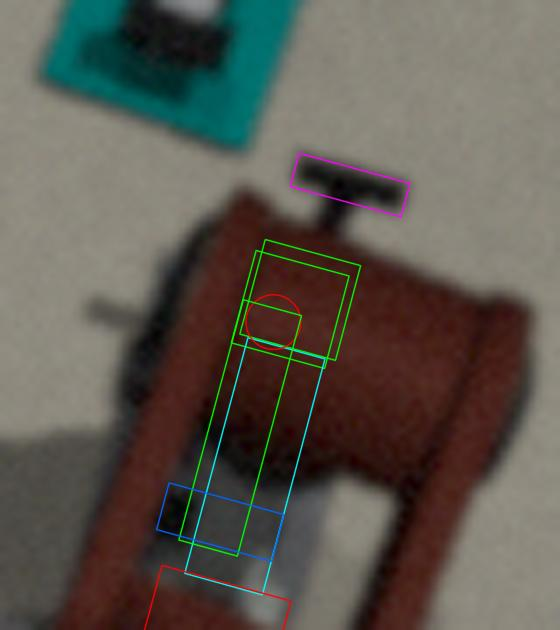

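```bash
sed -i 's/1.76;hx/1.79;hx/' ov3.py; python3 ov3.py 7 .5738 -.167 .1925 -16.3 .576 -.1675 .1045 -16.3 -1.7 >/dev/null
```

```text
(no output)
```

View pics/w3S.png

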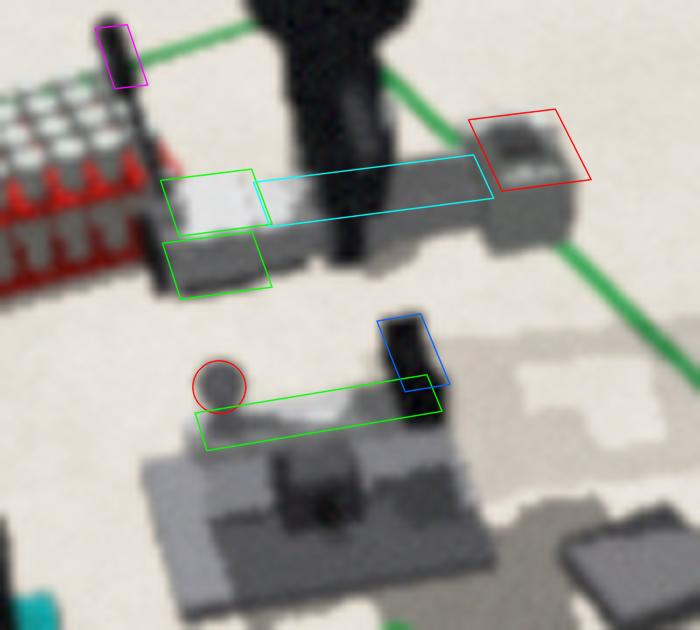

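View pics/w3T.png

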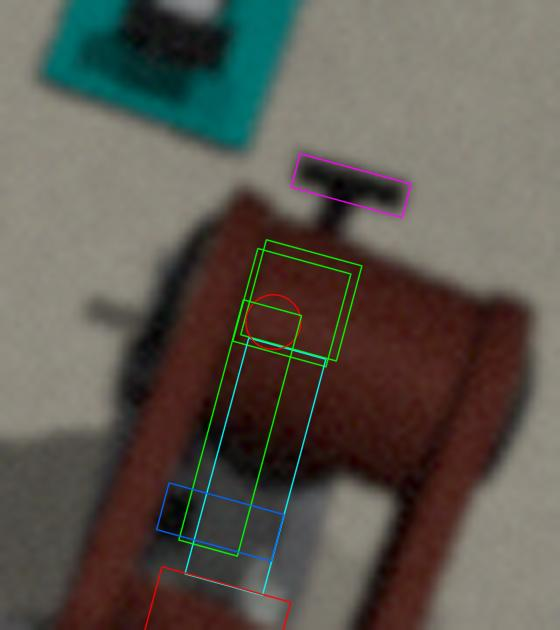

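Emit:
apply_moves(deltas=[[0.001,0,0.008,0,-0.6],[0.0005,-0.0005,0.01,0,-0.6],[0.0005,0,0.01,0,-0.6],[0,0,0.01,0,-0.6],[0,0,0.006,0,-0.6],[0,0,0.002,0,-0.6],[0,0,0,0,-0.6],[0,0,0,0,-0.6]], grip_force=40)

```text
t: 16.3
tool_pos: [0.5206, -0.1509, 0.1296]
tool_rot: [3.099, -0.443, -0.025]
contact_force: [-0.3, 0.1, -6.7]
opening: 0.0332
```

```bash
python3 lk.py 8
```

```text
t 16.3 p [ 0.5206 -0.1509  0.1296] yaw -16.26 tilt [-0.0176 -0.0086] F [-0.29  0.12 -6.72] T [-0.01 -0.02 -0.03] op 0.0332 q [-0.41 -0.05  1.89 -0.02  1.31  1.45]
[0.0011, 0.0004, -0.0204, np.float64(0.0007), -0.6] ,
```

View pics/scene8.png

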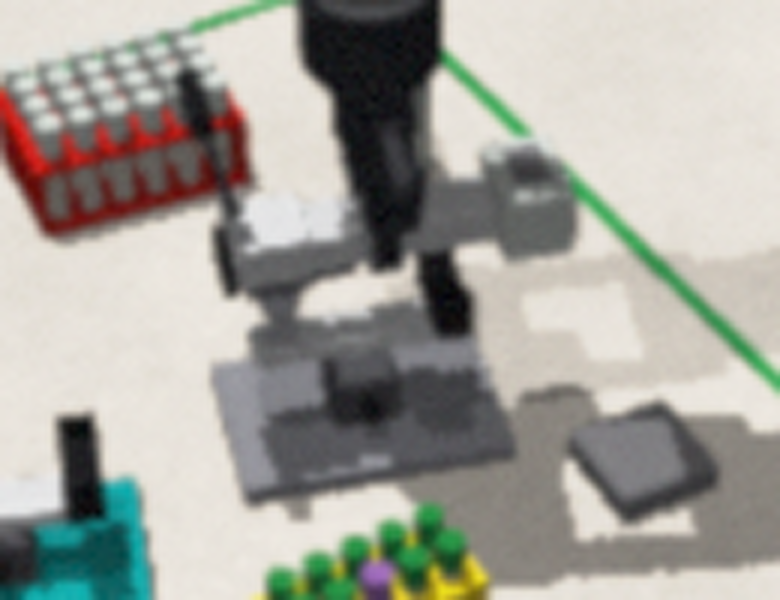

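Emit:
apply_moves(deltas=[[0.0005,0,0.002,0,-0.6],[0,0,0.002,0,-0.6],[0,0,0.002,0,-0.6],[0,0,0.002,0,-0.6],[0,0,0.002,0,-0.6],[0,0,0.002,0,-0.6],[0,0,0.002,0,-0.6],[0,0,0,0,-0.6]])

```text
t: 17.4
tool_pos: [0.5211, -0.1513, 0.115]
tool_rot: [3.099, -0.442, -0.024]
contact_force: [-1.1, -0.1, -7.5]
opening: 0.0336
```

```bash
python3 -c "
from plan import *
rep()"
```

```text
t 17.4 p [ 0.5211 -0.1513  0.115 ] yaw -16.26 tilt [-0.0169 -0.0089] F [-1.08 -0.1  -7.46] T [ 0.03 -0.03  0.05] op 0.0336 q [-0.41 -0.03  1.9  -0.02  1.29  1.45]
```

Emit:
apply_moves(deltas=[[0,0,0.0015,0,-0.6],[0,0,0.0015,0,-0.6],[0,0,0.0015,0,-0.6],[0,0,0.0015,0,-0.6],[0,0,0.0015,0,-0.6],[0,0,0,0,-0.6],[0,0,0,0,-0.6],[0,0,0,0,-0.6]])

```text
t: 18.4
tool_pos: [0.5211, -0.1514, 0.1072]
tool_rot: [3.099, -0.442, -0.024]
contact_force: [0.4, -0.1, -6.6]
opening: 0.0335
```

```bash
python3 -c "
from plan import *
rep()"
```

```text
t 18.4 p [ 0.5211 -0.1514  0.1072] yaw -16.26 tilt [-0.0165 -0.0091] F [ 0.41 -0.11 -6.55] T [-0.01 -0.03 -0.02] op 0.0335 q [-0.41 -0.02  1.91 -0.02  1.27  1.45]
```

Emit:
apply_moves(deltas=[[0,0,0.0012,0,-0.6],[0,0,0.0012,0,-0.6],[0,0,0.0012,0,-0.6],[0,0,0.0012,0,-0.6],[0,0,0.0012,0,-0.6],[0,0,0.0012,0,-0.6],[0,0,0,0,-0.6],[0,0,0,0,-0.6]])

```text
t: 19.4
tool_pos: [0.5217, -0.1517, 0.106]
tool_rot: [3.098, -0.442, -0.023]
contact_force: [-2.7, 0.9, -3.1]
opening: 0.0332
```

```bash
python3 -c "
from plan import *
rep()"
```

```text
t 19.4 p [ 0.5217 -0.1517  0.106 ] yaw -16.23 tilt [-0.0162 -0.0099] F [-2.67  0.91 -3.14] T [0.12 0.26 0.  ] op 0.0332 q [-0.41 -0.02  1.9  -0.02  1.27  1.45]
```

Emit:
apply_moves(deltas=[[0,0,-0.0015,0,-0.6],[-0.0015,0,0,0,-0.6],[-0.001,0,0,0,-0.6],[0,0,0.0012,0,-0.6],[0,0,0.0012,0,-0.6],[0,0,0.0012,0,-0.6],[0,0,0.0012,0,-0.6],[0,0,0,0,-0.6]])

```text
t: 20.4
tool_pos: [0.5181, -0.1507, 0.1014]
tool_rot: [3.099, -0.442, -0.027]
contact_force: [-3.0, 1.0, -4.7]
opening: 0.033
```

```bash
python3 -c "
from plan import *
rep()"
```

```text
t 20.4 p [ 0.5181 -0.1507  0.1014] yaw -16.24 tilt [-0.0188 -0.009 ] F [-3.04  0.96 -4.69] T [ 0.14  0.41 -0.06] op 0.033 q [-0.41 -0.02  1.91 -0.02  1.26  1.45]
```

Emit:
apply_moves(deltas=[[-0.0015,0,0,0,-0.6],[-0.0005,0,0.001,0,-0.6],[0,0,0.0012,0,-0.6],[0,0,0.0012,0,-0.6],[0,0,0.0012,0,-0.6],[0,0,0.0012,0,-0.6],[0,0,0,0,-0.6],[0,0,0,0,-0.6]])

```text
t: 21.4
tool_pos: [0.5162, -0.1502, 0.0937]
tool_rot: [3.099, -0.442, -0.025]
contact_force: [-0.3, 0.1, -6.7]
opening: 0.0328
```

```bash
python3 -c "
from plan import *
rep()"
```

```text
t 21.4 p [ 0.5162 -0.1502  0.0937] yaw -16.24 tilt [-0.0176 -0.0091] F [-0.3   0.13 -6.69] T [-0.02 -0.02 -0.02] op 0.0328 q [-0.41 -0.02  1.92 -0.02  1.25  1.45]
```

Emit:
apply_moves(deltas=[[0,0,0.001,0,-0.6],[0,0,0.001,0,-0.6],[0,0,0.001,0,-0.6],[0,0,0.001,0,-0.6],[0,0,0.001,0,-0.6],[0,0,0.001,0,-0.6],[0,0,0,0,-0.6],[0,0,0,0,-0.6]], grip_force=25)

```text
t: 22.4
tool_pos: [0.5168, -0.1506, 0.0916]
tool_rot: [3.098, -0.441, -0.024]
contact_force: [-1.9, 0.6, -4.5]
opening: 0.033
```

```bash
python3 -c "
from plan import *
rep()"
```

```text
t 22.4 p [ 0.5168 -0.1506  0.0916] yaw -16.22 tilt [-0.0168 -0.0099] F [-1.93  0.56 -4.54] T [0.09 0.12 0.01] op 0.033 q [-0.41 -0.01  1.93 -0.02  1.24  1.45]
```

```bash
python3 lk.py 9; python3 ov3.py 9 .5710 -.1665 .1045 -16.3 .576 -.1675 .1045 -16.3 0 >/dev/null
```

```text
t 22.4 p [ 0.5168 -0.1506  0.0916] yaw -16.22 tilt [-0.0168 -0.0099] F [-1.93  0.56 -4.54] T [0.09 0.12 0.01] op 0.033 q [-0.41 -0.01  1.93 -0.02  1.24  1.45]
[0.0048, -0.0003, -0.0584, np.float64(0.0013), -0.6] ,
```

View pics/scene9.png

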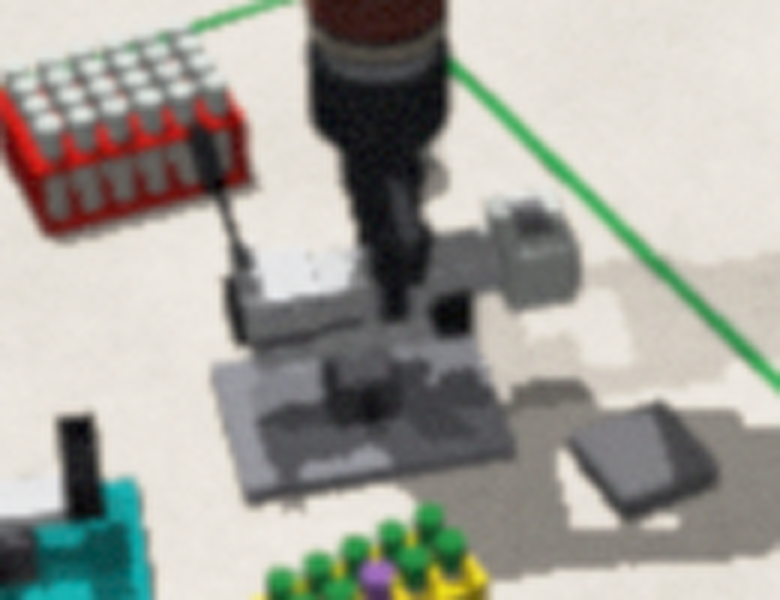

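View pics/w3S.png

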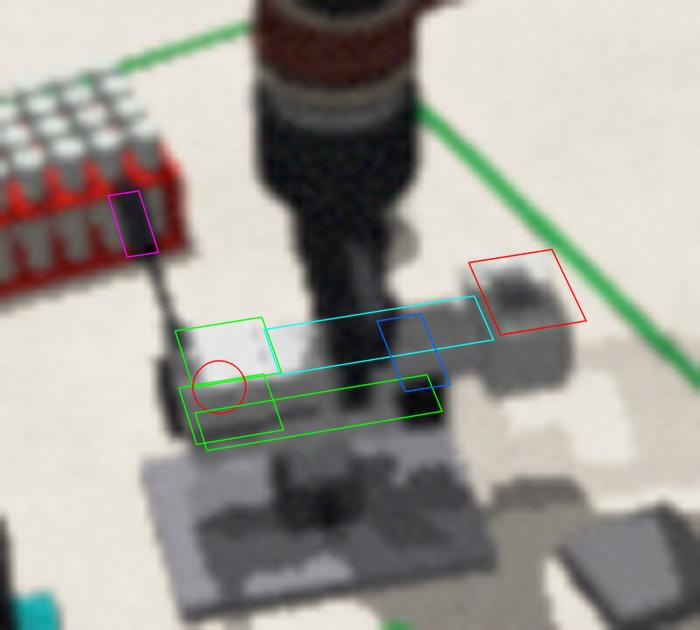

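Emit:
apply_moves(deltas=[[0,0,0.0015,0,-0.6],[0,0,0.0015,0,-0.6],[0,0,0.0015,0,-0.6],[0,0,0.0015,0,-0.6],[0,0,0.002,0,-0.6],[0,0,0.002,0,-0.6],[0,0,0.002,0,-0.6],[0,0,0.002,0,-0.6]], grip_force=20)

```text
t: 23.5
tool_pos: [0.5168, -0.151, 0.0901]
tool_rot: [3.098, -0.441, -0.031]
contact_force: [-9.8, 4.5, 9.6]
opening: 0.0331
```

```bash
python3 -c "
from plan import *
rep()"
```

```text
t 23.5 p [ 0.5168 -0.151   0.0901] yaw -16.22 tilt [-0.0216 -0.0095] F [-9.78  4.5   9.63] T [ 0.47  0.97 -0.04] op 0.0331 q [-0.41 -0.01  1.92 -0.02  1.24  1.45]
```

Emit:
apply_moves(deltas=[[-0.001,0,0,0,-0.6],[-0.001,0,0,0,-0.6],[-0.0005,0,0,0,-0.6],[0,0,0.0005,0,-0.6],[0,0,0.0005,0,-0.6],[0,0,0,0,-0.6],[0,0,0,0,-0.6],[0,0,0,0,-0.6]])

```text
t: 24.5
tool_pos: [0.5162, -0.1509, 0.0904]
tool_rot: [3.097, -0.441, -0.023]
contact_force: [-1.7, 0.9, -0.9]
opening: 0.0332
```

```bash
python3 -c "
from plan import *
rep()"
```

```text
t 24.5 p [ 0.5162 -0.1509  0.0904] yaw -16.22 tilt [-0.0167 -0.0111] F [-1.69  0.92 -0.95] T [-0.02 -0.07  0.05] op 0.0332 q [-0.41 -0.01  1.93 -0.02  1.24  1.45]
```

```bash
python3 lk.py 10 >/dev/null; python3 ov3.py 10 .5725 -.1665 .1045 -16.3 .5735 -.1665 .1045 -16.3 0 >/dev/null
```

```text
(no output)
```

View pics/w3S.png

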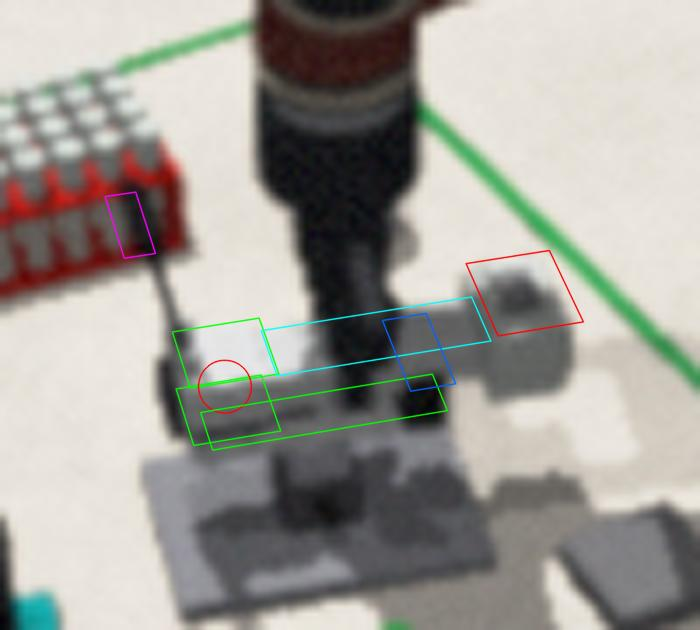

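View pics/w3T.png

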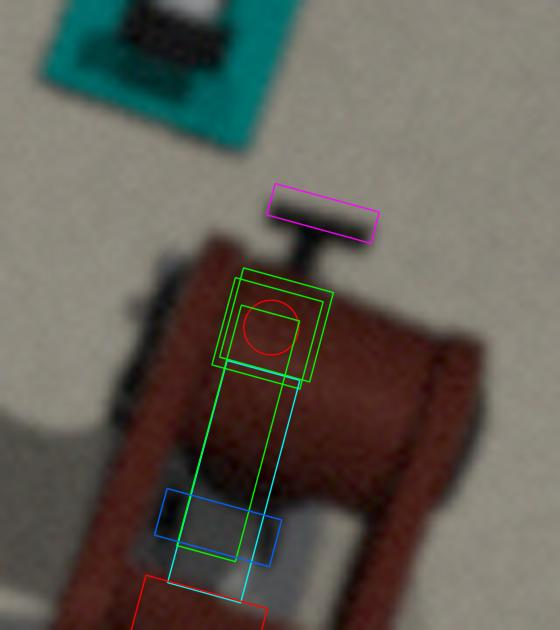

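View pics/scene10.png

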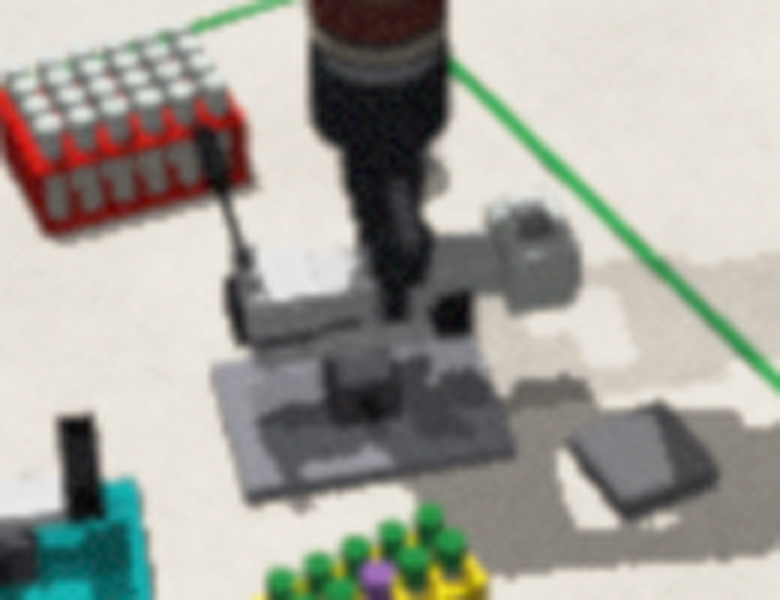

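```bash
cat > ov4.py <<'E'
from ovc import *
t=sys.argv[1];x,y,z,yaw=map(float,sys.argv[2:6])
p=dict(np.load(f'scene{t}.npz'));v0,v1,u0,u1=145,200,225,305;f=9
base=cv2.resize(p['img'][v0:v1,u0:u1,::-1],None,fx=f,fy=f,interpolation=cv2.INTER_CUBIC)
base=cv2.convertScaleAbs(base,alpha=1.3)
out=[base.copy()]
for pd in map(float,sys.argv[6:]):
    im=base.copy()
    Rm=R.from_euler('ZY',[np.radians(yaw),np.radians(pd)]).as_matrix();W=lambda q:Rm@np.array(q)+[x,y,z]
    def box(x0,x1,w,z0,z1,c):
        for pts in ([(x0,-w,z1),(x0,w,z1),(x1,w,z1),(x1,-w,z1)],[(x0,w,z0),(x0,w,z1),(x1,w,z1),(x1,w,z0)]):
            q=np.array([(np.array(proj(p,W(X)))+.5-[u0,v0])*f for X in pts]);cv2.polylines(im,[np.round(q*8).astype(np.int32)],True,c,1,cv2.LINE_AA,3)
    box(-.021,.021,.021,-.015,.0205,(0,255,0));box(-.125,-.021,.017,-.008,.016,(255,255,0));box(-.167,-.125,.028,-.018,.028,(0,0,255))
    cv2.imwrite(f'pics/o4_{t}_{pd}.png',im)
E
python3 ov4.py 10 .5704 -.1660 .1035 -16.3 -1.7 0 1.7
```

```text
ball (array([ 0.57832162, -0.16469395,  0.11263111]), array([-0.37875989,  0.57152657]), array([-0.65356841, -0.10813395]))
[[ 0.62136405 -0.12742476]
 [ 0.59293861 -0.22890412]
 [ 0.44011871 -0.18452528]
 [ 0.46992092 -0.07974232]]
len 0.10538531800778422 0.15913329115625627 0.10893870427064378 0.15877228101974963
yaw -17.476806199009978 -16.19327521997458 -15.648116444073935 -15.876728846510915 centre [ 0.53108557 -0.15514912]
beam [array([ 0.5599722 , -0.16275559]), array([ 0.49546189, -0.14501823])] -15.373798401227072
saddle [ 0.47804921 -0.14415814] -11.574140316768267 0.10235367677237717
dock [[0.63850128 0.20669438]
 [0.63285214 0.10960235]
 [0.44484339 0.12050351]
 [0.45137972 0.21780617]] yaw -3.3983896235144297 -3.3184186215772318 -3.329906111034589 [0.54189413 0.1636516 ] 0.18745119399531507 0.09725623519139111
crossbar [0.5127 0.1658] readerback [0.413  0.1702] readerfront [0.4532 0.1699] reader sides [0.4335 0.1979] [0.4326 0.1422] housing sides [0.5762 0.1844] [0.5756 0.1419] bar sides [0.4823 0.1841] [0.4818 0.1503]
```

View pics/o4_10_-1.7.png

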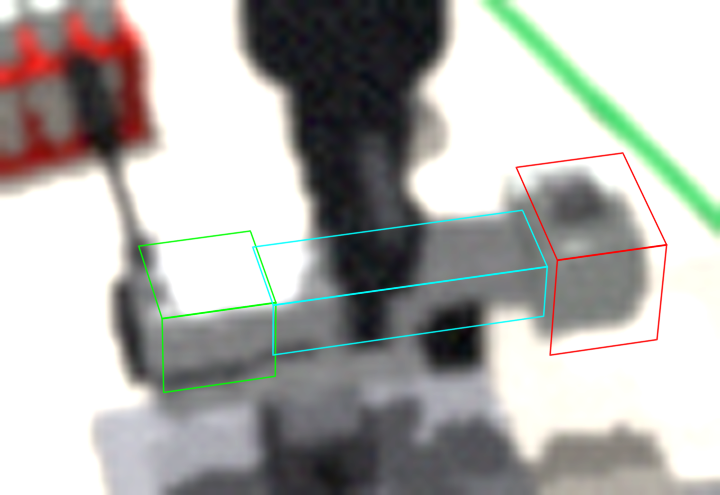

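View pics/o4_10_0.0.png

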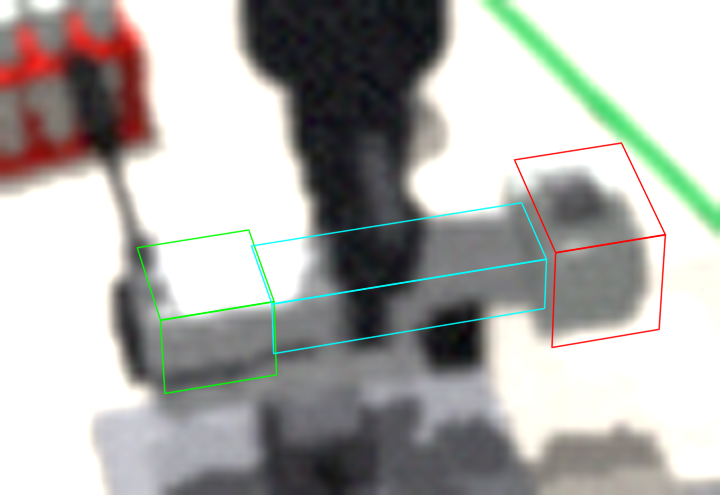

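```bash
sed -e 's/v0,v1,u0,u1=145,200,225,305/v0,v1,u0,u1=225,285,280,360/' ov4.py > ov5.py; python3 ov5.py 0 .5765 .162 .045 -3.35 0 >/dev/null; python3 - <<'E'
import numpy as np,cv2
p=np.load('scene10.npz');a=p['img'][165:195,255:305,::-1]
cv2.imwrite('pics/z10.png',cv2.resize(a,None,fx=15,fy=15,interpolation=cv2.INTER_CUBIC))
E
```

```text
(no output)
```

View pics/o4_0_0.0.png

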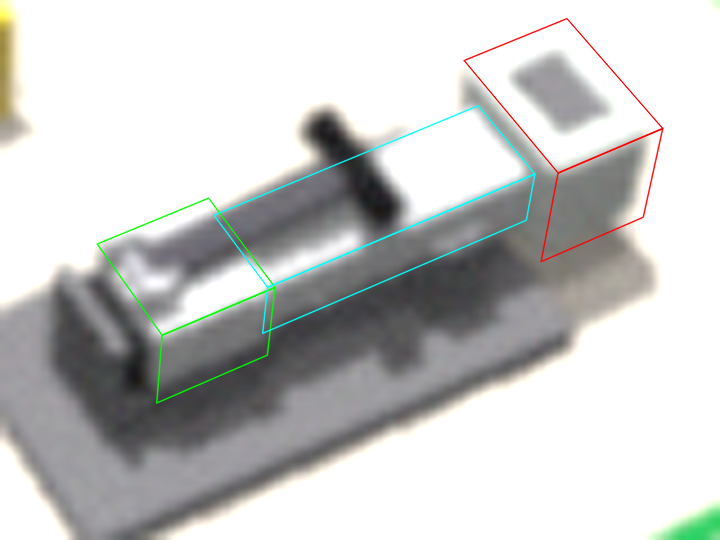

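View pics/z10.png

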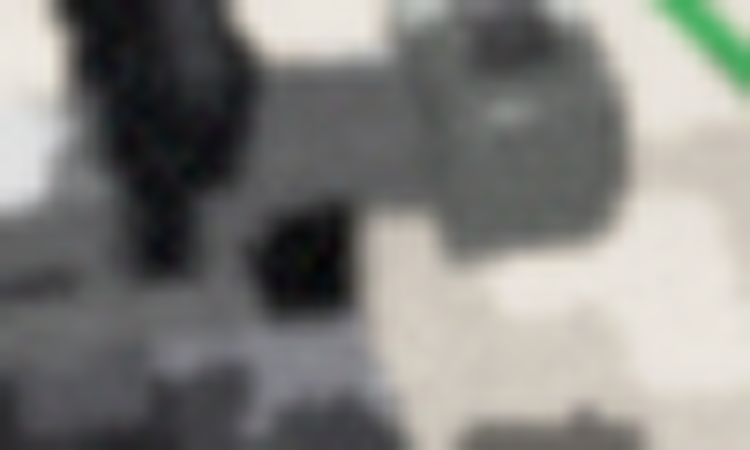

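```bash
python3 - <<'E' 2>/dev/null | tail -8
from h import *
p=dict(np.load('scene10.npz'))
for pd in (-1.7,0,1.7):
  for o in ([.5704,-.166,.1035],):
    Rm=R.from_euler('ZY',[np.radians(-16.3),np.radians(pd)]).as_matrix()
    print(pd,[np.round(proj(p,Rm@np.array(q)+o)-.0,1).tolist() for q in [(-.110,.017,-.008),(-.120,.017,-.008),(-.125,.028,-.018),(-.160,.028,-.018),(-.110,-.017,.016),(-.08,-.017,.016),(0,.021,-.015),(-.02,.021,-.015)]])
E
```

```text
-1.7 [[280.6, 180.2], [283.4, 179.8], [285.6, 183.9], [295.5, 182.5], [278.2, 168.4], [269.6, 169.6], [248.9, 187.1], [254.7, 186.3]]
0 [[280.7, 179.4], [283.5, 179.0], [285.8, 183.1], [295.7, 181.4], [278.1, 167.7], [269.5, 169.0], [249.0, 187.1], [254.9, 186.1]]
1.7 [[280.7, 178.7], [283.6, 178.2], [285.9, 182.2], [295.9, 180.3], [278.0, 166.9], [269.4, 168.5], [249.1, 187.1], [255.0, 186.0]]
```

Emit:
apply_moves(deltas=[[0,0,0,0,-0.2],[0,0,0,0,-0.17],[0,0,0,0,-0.14],[0,0,0,0,-0.1],[0,0,0,0,0],[0,0,0,0,0.2],[0,0,0,0,0.3],[0,0,0,0,0.4]])

```text
t: 25.6
tool_pos: [0.5178, -0.1518, 0.0921]
tool_rot: [3.095, -0.441, -0.018]
contact_force: [-0.1, 0.4, 0.2]
opening: 0.0597
```

```bash
python3 lk.py 11; python3 ov4.py 11 .5704 -.1660 .1035 -16.3 0 >/dev/null
```

```text
t 25.6 p [ 0.5178 -0.1518  0.0921] yaw -16.22 tilt [-0.0132 -0.013 ] F [-0.07  0.43  0.19] T [-0.02 -0.01 -0.  ] op 0.0597 q [-0.41 -0.02  1.92 -0.02  1.24  1.45]
[0.0035, -0.0013, -0.0579, np.float64(0.0013), -0.6] ,
```

View pics/o4_11_0.0.png

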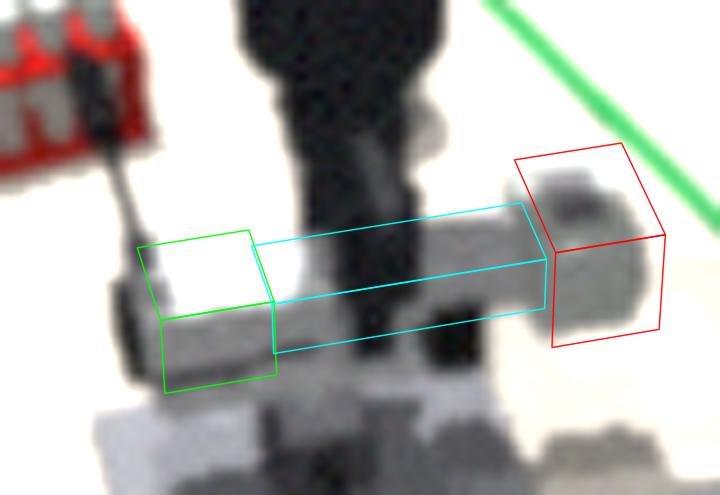

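View pics/scene11.png

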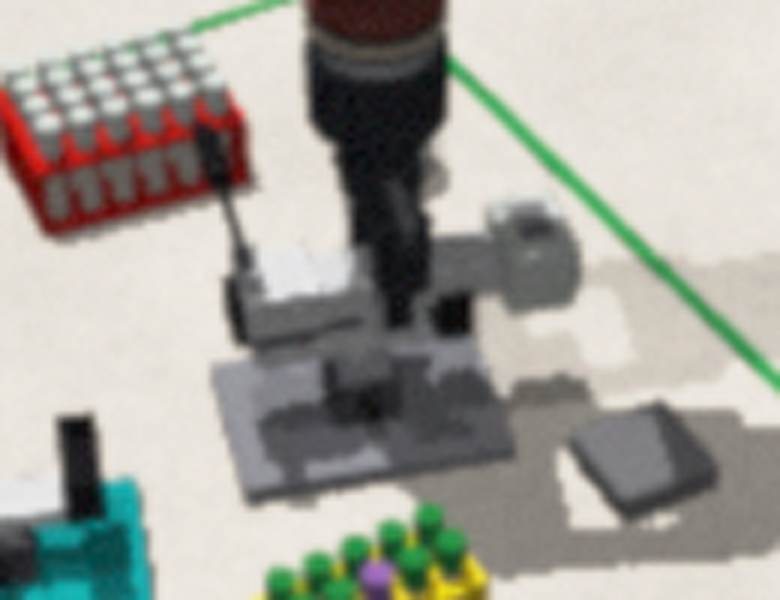

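```bash
python3 - <<'E'
from plan import *
p=dict(np.load('top10.npz'))
X=world(p,335.5,181.6,.205);print(X)
p=dict(np.load('scene11.npz'))
print('scene',proj(p,X), 'obs', (210/6-.5+200,155/6-.5+130))
for a in (1.7,1.8):
  h=.087+a; q=np.array([.5707,-.1668,.1035])+R.from_euler('z',-16.3,degrees=True).as_matrix()@[.016-.08*np.cos(h),0,.027+.08*np.sin(h)]
  print(a,q,proj(p,q))
rows([X[0],X[1],.185],-16.3,1,1)
E
```

```text
[ 0.6063586  -0.17775515  0.205     ]
scene [234.38935828 156.7796527 ] obs (234.5, 155.33333333333334)
1.7 [ 0.60252893 -0.17610743  0.20863751] [235.65530052 155.7506608 ]
1.8 [ 0.60993382 -0.17827277  0.20653382] [233.26443676 156.65574535]
t 25.7 p [ 0.5178 -0.1519  0.0921] yaw -16.23 tilt [-0.0133 -0.0131] F [ 0.17 -0.49  0.15] T [ 0.01  0.03 -0.04] op 0.0596 q [-0.41 -0.02  1.92 -0.02  1.24  1.45]
[0.0922, 0.0001, -0.0929, np.float64(0.0013), 1] ,
```

Emit:
apply_moves(deltas=[[0,0,0,0,1],[0,0,-0.004,0,1],[0,0,-0.012,0,1],[0,0,-0.018,0,1],[0,0,-0.02,0,1],[0,0,-0.018,0,1],[0,0,-0.01,0,1],[0,0,-0.002,0,1]])

```text
t: 26.7
tool_pos: [0.5201, -0.1511, 0.1845]
tool_rot: [3.094, -0.441, -0.011]
contact_force: [-1.1, 0.3, -0.2]
opening: 0.0855
```

```bash
python3 -c "
from plan import *
rows([.606,-.1778,.185],-16.3,5,1)"
```

```text
t 26.7 p [ 0.5201 -0.1511  0.1845] yaw -16.22 tilt [-0.009  -0.0149] F [-1.07  0.3  -0.18] T [ 0.   -0.04 -0.02] op 0.0855 q [-0.41 -0.11  1.85 -0.02  1.4   1.45]
[0.018, 0.0003, -0.0001, np.float64(0.0003), 1] ,
[0.018, 0.0003, -0.0001, np.float64(0.0003), 1] ,
[0.018, 0.0003, -0.0001, np.float64(0.0003), 1] ,
[0.018, 0.0003, -0.0001, np.float64(0.0003), 1] ,
[0.018, 0.0003, -0.0001, np.float64(0.0003), 1] ,
```

Emit:
apply_moves(deltas=[[0.014,0,0,0,1],[0.018,0,0,0,1],[0.018,0,0,0,1],[0.018,0,0,0,1],[0.014,0,0,0,1],[0.004,0,0,0,1],[0,0,0,0,1],[0,0,0,0,1]])

```text
t: 27.7
tool_pos: [0.6058, -0.1758, 0.1775]
tool_rot: [3.097, -0.441, -0.024]
contact_force: [-0.1, 0.6, 0.3]
opening: 0.0853
```

```bash
python3 lk.py 12; python3 -c "
from plan import *
rows([.606,-.1778,.185],-16.3,1,1)"
```

```text
t 27.7 p [ 0.6058 -0.1758  0.1775] yaw -16.23 tilt [-0.0172 -0.0113] F [-0.14  0.59  0.29] T [ 0.06 -0.05 -0.02] op 0.0853 q [-0.39  0.11  1.64 -0.02  1.4   1.46]
[-0.0877, 0.0003, 0.0275, np.float64(0.0012), -0.6] ,
t 27.8 p [ 0.6057 -0.1758  0.1777] yaw -16.24 tilt [-0.0169 -0.0115] F [-0.25 -0.84  0.3 ] T [-0.05 -0.01  0.02] op 0.0854 q [-0.39  0.11  1.64 -0.02  1.4   1.46]
[0.0008, 0.0018, -0.0073, np.float64(0.0011), 1] ,
```

View pics/scene12.png

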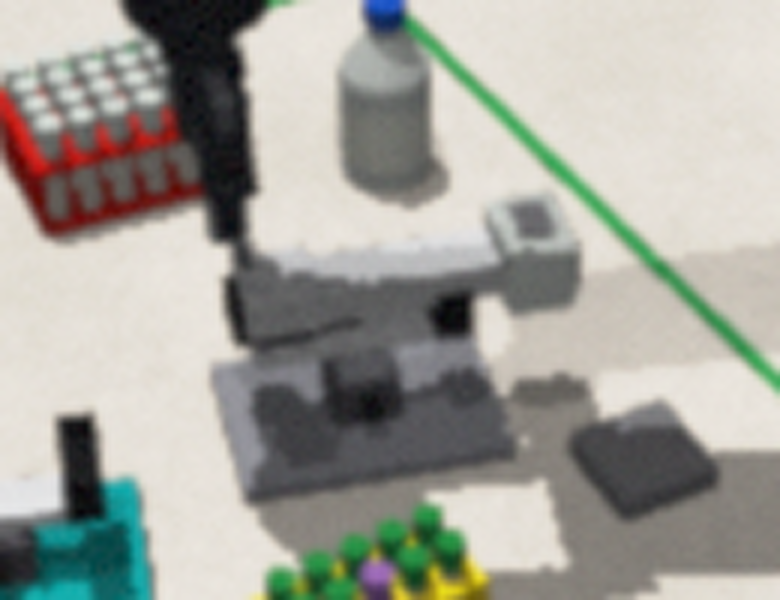

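View pics/top12.png

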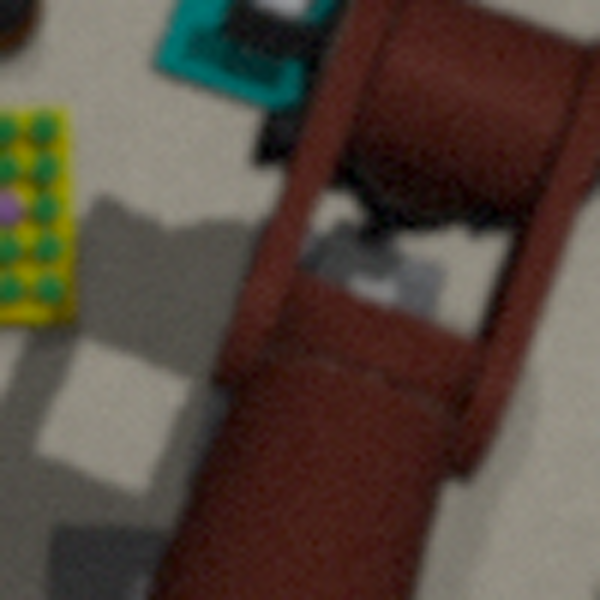

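Emit:
apply_moves(deltas=[[0.001,0.002,-0.006,0,1],[0,0,-0.001,0,1],[0,0,0,0,0.3],[0,0,0,0,0.1],[0,0,0,0,-0.1],[0,0,0,0,-0.3],[0,0,0,0,-0.5],[0,0,0,0,-0.5]], grip_force=20)

```text
t: 28.8
tool_pos: [0.6061, -0.178, 0.1863]
tool_rot: [3.096, -0.442, -0.021]
contact_force: [-0.3, 0.7, 0.6]
opening: 0.0456
```

```bash
python3 -c "
from plan import *
rep()"
```

```text
t 28.8 p [ 0.6061 -0.178   0.1863] yaw -16.25 tilt [-0.0155 -0.0121] F [-0.32  0.69  0.56] T [-0.02  0.04 -0.07] op 0.0456 q [-0.4   0.11  1.63 -0.02  1.41  1.46]
```

Emit:
apply_moves(deltas=[[-0.0086,0,-0.0018,0,-0.5],[-0.0088,0,-0.0008,0,-0.5],[-0.0088,0,0.0001,0,-0.5],[-0.0087,0,0.0012,0,-0.5],[-0.0086,0,0.002,0,-0.5],[-0.0083,0,0.003,0,-0.5],[-0.0079,0,0.0039,0,-0.5],[-0.0075,0,0.0048,0,-0.5]])

```text
t: 29.8
tool_pos: [0.5476, -0.1609, 0.1813]
tool_rot: [3.092, -0.441, 0.03]
contact_force: [4.1, -0.2, 3.0]
opening: 0.0457
```

```bash
cat > hb.py <<'E'
from plan import *
o,p,M,y=rep()
a=np.radians(-16.3);X=np.array([np.cos(a),np.sin(a),0])
d=p-np.array([.6061,-.178,.1863]);hx=.0213+d@X;hz=.0771+d[2]
print('hx',hx,hz,'r',np.hypot(hx,hz),'handle',np.arctan2(hz,-hx)-.087,'lat',d@np.array([-X[1],X[0],0]))
E
python3 hb.py
```

```text
t 29.8 p [ 0.5476 -0.1609  0.1813] yaw -16.22 tilt [ 0.0164 -0.021 ] F [ 4.08 -0.22  3.04] T [-0.03 -0.82 -0.03] op 0.0457 q [-0.41 -0.05  1.8  -0.01  1.37  1.45]
hx -0.039667053310897475 0.0721359263736728 r 0.08232294329139069 handle 0.9810351378412421 lat 6.871623710892334e-06
```

Emit:
apply_moves(deltas=[[-0.0072,0,0.007,0,-0.5],[-0.0075,0,0.0063,0,-0.5],[-0.0069,0,0.0073,0,-0.5],[-0.006,0,0.0078,0,-0.5],[-0.0051,0,0.0085,0,-0.5],[-0.0039,0,0.008,0,-0.5],[-0.001,0,0.004,0,-0.5],[0,0,0,0,-0.5]])

```text
t: 30.8
tool_pos: [0.5106, -0.1499, 0.133]
tool_rot: [3.093, -0.44, 0.038]
contact_force: [4.8, -0.8, 0.7]
opening: 0.0458
```

```bash
python3 hb.py
```

```text
t 30.8 p [ 0.5106 -0.1499  0.133 ] yaw -16.19 tilt [ 0.0214 -0.0208] F [ 4.83 -0.78  0.66] T [-0.08 -0.81 -0.02] op 0.0458 q [-0.42 -0.11  1.94 -0.01  1.28  1.44]
hx -0.07824561941689936 0.023790131746067034 r 0.08178231670984557 handle 0.20816298582909423 lat 0.00012598578536322552
```

Emit:
apply_moves(deltas=[[0.0005,0,0.003,0,-0.5],[0,0,0.003,0,-0.5],[0,0,0.003,0,-0.5],[0,0,0.003,0,-0.5],[0,0,0.003,0,-0.5],[0,0,0.003,0,-0.5],[0,0,0.002,0,-0.5],[0,0,0,0,-0.5]])

```text
t: 31.8
tool_pos: [0.5059, -0.1486, 0.1138]
tool_rot: [3.095, -0.439, 0.013]
contact_force: [3.6, -0.0, 1.2]
opening: 0.0453
```

```bash
python3 hb.py
```

```text
t 31.8 p [ 0.5059 -0.1486  0.1138] yaw -16.15 tilt [ 0.0058 -0.016 ] F [ 3.58 -0.02  1.22] T [-0.04 -0.79  0.07] op 0.0453 q [-0.42 -0.08  1.95 -0.01  1.26  1.44]
hx -0.08313097230065754 0.004568701050901042 r 0.08325642068300315 handle -0.0320973623439902 lat 8.52052862951983e-05
```

Emit:
apply_moves(deltas=[[0.002,0,0.003,0,-0.5],[0.001,0,0.004,0,-0.5],[0,0,0.004,0,-0.5],[0,0,0.004,0,-0.5],[0,0,0.004,0,-0.5],[0,0,0.004,0,-0.5],[0,0,0.004,0,-0.5],[0,0,0.004,0,-0.5]])

```text
t: 32.8
tool_pos: [0.5055, -0.1486, 0.1067]
tool_rot: [3.098, -0.437, -0.02]
contact_force: [-9.1, 5.4, 25.7]
opening: 0.0457
```

```bash
python3 hb.py; python3 lk.py 13 >/dev/null
```

```text
t 32.8 p [ 0.5055 -0.1486  0.1067] yaw -16.08 tilt [-0.0147 -0.0108] F [-9.08  5.38 25.66] T [ 0.72  1.13 -0.03] op 0.0457 q [-0.42 -0.06  1.94 -0.02  1.27  1.44]
hx -0.08352607789231555 -0.0025140913240351143 r 0.08356390574439872 handle -0.11709039287234978 lat 6.345640760041111e-07
```

View pics/scene13.png

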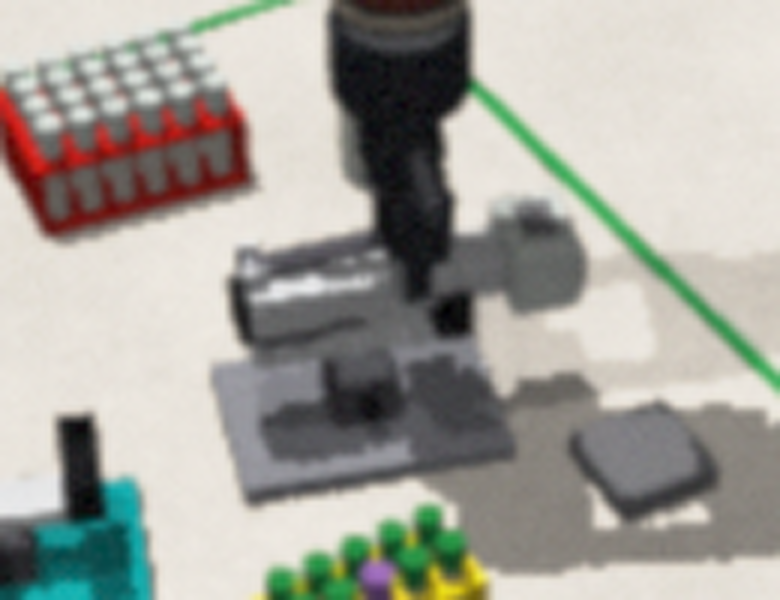

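Emit:
apply_moves(deltas=[[0,0,-0.001,0,-0.5],[0,0,0,0,-0.5],[0,0,0,0,0],[0,0,0,0,0.5],[0,0,0,0,1],[0,0,0,0,1],[0,0,-0.01,0,1],[0,0,-0.02,0,1]])

```text
t: 33.9
tool_pos: [0.5001, -0.1464, 0.1324]
tool_rot: [3.101, -0.438, -0.048]
contact_force: [0.3, -0.1, 1.1]
opening: 0.0853
```

Emit:
apply_moves(deltas=[[0,0,-0.02,0,1],[0,0,-0.03,0,1],[0,0,-0.03,0,1],[-0.03,0,-0.02,0,1],[-0.03,0,0,0,1],[-0.03,0,0,0,1],[-0.02,0,0,0,1],[0,0,0,0,1]])

```text
t: 34.9
tool_pos: [0.396, -0.1153, 0.2467]
tool_rot: [3.097, -0.437, -0.034]
contact_force: [0.9, -0.5, -1.3]
opening: 0.0853
```

```bash
python3 lk.py 14; sed -i 's/hh=0.087+1.79/hh=0.087+0/' ov3.py;  python3 ov3.py 14 .5707 -.1668 .1035 -16.3 .5735 -.1665 .1045 -16.3 0 >/dev/null
```

```text
t 34.9 p [ 0.396  -0.1153  0.2467] yaw -16.07 tilt [-0.0234 -0.0101] F [ 0.94 -0.53 -1.33] T [ 0.04 -0.03 -0.04] op 0.0853 q [-0.45 -0.49  2.05 -0.02  1.6   1.4 ]
[0.1306, 0.0001, 0.0967, np.float64(0.0041), -0.6] ,
```

View pics/w3S.png

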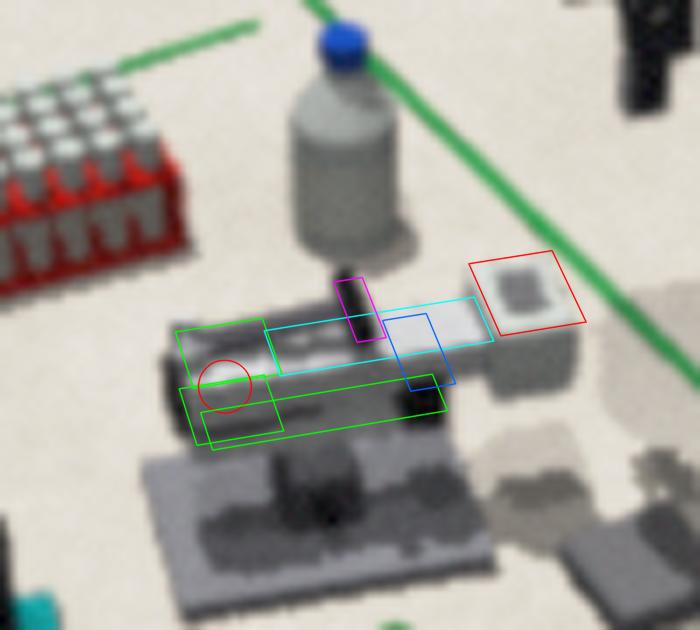

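View pics/scene14.png

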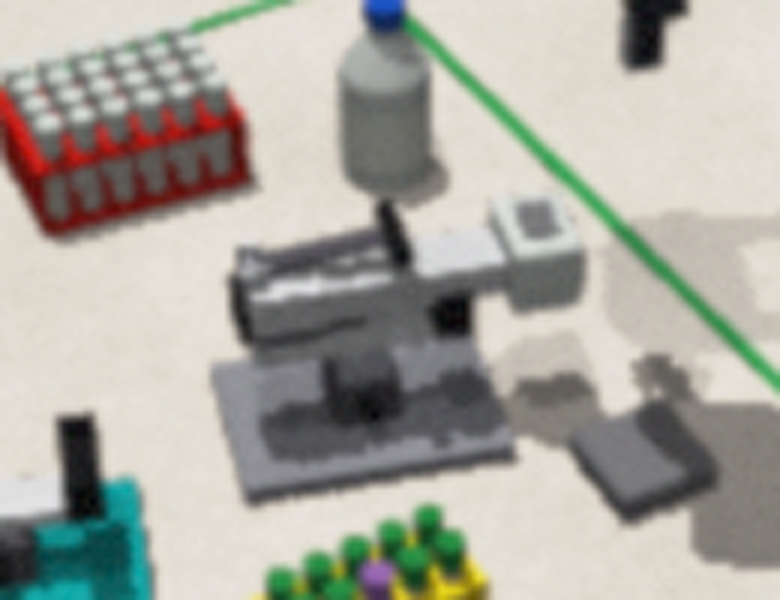

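View pics/w3T.png

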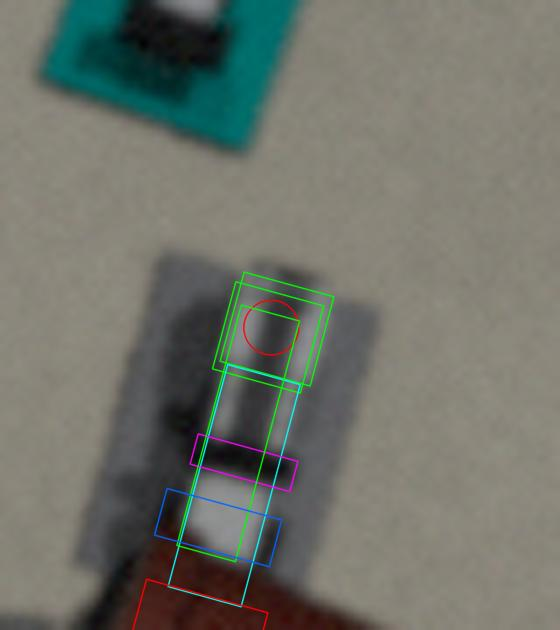

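```bash
python3 - <<'E'
from plan import *
p=dict(np.load('top14.npz'));X=world(p,324.8,215.2,.144);print(X)
rows([X[0],X[1],.17],-16.1,8,-1)
E
```

```text
[ 0.51012577 -0.1498547   0.144     ]
t 35.0 p [ 0.3968 -0.1156  0.2466] yaw -16.05 tilt [-0.0238 -0.0099] F [-0.51  0.06 -0.26] T [ 0.01 -0.03 -0.02] op 0.0854 q [-0.45 -0.48  2.04 -0.02  1.6   1.4 ]
[0.0148, 0.0002, 0.0096, np.float64(0.0001), -1] ,
[0.0148, 0.0002, 0.0096, np.float64(0.0001), -1] ,
[0.0148, 0.0002, 0.0096, np.float64(0.0001), -1] ,
[0.0148, 0.0002, 0.0096, np.float64(0.0001), -1] ,
[0.0148, 0.0002, 0.0096, np.float64(0.0001), -1] ,
[0.0148, 0.0002, 0.0096, np.float64(0.0001), -1] ,
[0.0148, 0.0002, 0.0096, np.float64(0.0001), -1] ,
[0.0148, 0.0002, 0.0096, np.float64(0.0001), -1] ,
```

Emit:
apply_moves(deltas=[[0.017,0,0.006,0,-1],[0.018,0,0.011,0,-1],[0.018,0,0.011,0,-1],[0.018,0,0.011,0,-1],[0.018,0,0.011,0,-1],[0.018,0,0.011,0,-1],[0.01,0,0.006,0,-1],[0,0,0,0,-1]])

```text
t: 36.0
tool_pos: [0.5163, -0.1513, 0.1741]
tool_rot: [3.098, -0.436, -0.038]
contact_force: [-0.8, 0.2, 0.4]
opening: 0.0002
```

```bash
python3 -c "
from plan import *
rows([.510,-.1498,.155],-16.1,2,-1)"
```

```text
t 36.0 p [ 0.5163 -0.1513  0.1741] yaw -16.02 tilt [-0.0257 -0.0091] F [-0.79  0.15  0.39] T [0.04 0.01 0.04] op 0.0002 q [-0.41 -0.1   1.86 -0.02  1.4   1.44]
[-0.0032, 0.0001, 0.0096, np.float64(0.0007), -1] ,
[-0.0032, 0.0001, 0.0096, np.float64(0.0007), -1] ,
```

Emit:
apply_moves(deltas=[[-0.005,0,0.009,0,-1],[0,0,0.009,0,-1],[0,0,0.003,0,-1],[0,0,0.0025,0,-1],[0,0,0.0025,0,-1],[0,0,0.0025,0,-1],[0,0,0.0025,0,-1],[0,0,0.0025,0,-1]])

```text
t: 37.0
tool_pos: [0.51, -0.1501, 0.1425]
tool_rot: [3.098, -0.436, -0.036]
contact_force: [-5.9, 3.1, 13.9]
opening: -0.0005
```

```bash
python3 -c "
from plan import *
rep()"
```

```text
t 37.0 p [ 0.51   -0.1501  0.1425] yaw -16.02 tilt [-0.0243 -0.0099] F [-5.91  3.05 13.93] T [ 0.45  1.1  -0.  ] op -0.0005 q [-0.42 -0.08  1.9  -0.02  1.34  1.44]
```

Emit:
apply_moves(deltas=[[0,0,-0.004,0,-1],[0,0,-0.01,0,-1],[0,0,-0.02,0,-1],[0,0,-0.03,0,-1],[-0.02,0,-0.03,0,-1],[-0.03,0,-0.01,0,-1],[-0.02,0,0,0,-1],[0,0,0,0,-1]])

```text
t: 38.0
tool_pos: [0.4456, -0.13, 0.2598]
tool_rot: [3.095, -0.435, -0.021]
contact_force: [0.3, 0.3, 0.7]
opening: 0.0
```

```bash
python3 lk.py 15;python3 - <<'E'
import numpy as np,cv2
p=np.load('scene15.npz');cv2.imwrite('pics/full15.png',p['img'][:,:,::-1])
E
python3 ov3.py 15 .5720 -.1670 .1025 -16.3 .5735 -.1665 .1025 -16.3 0 >/dev/null
```

```text
t 38.0 p [ 0.4456 -0.13    0.2598] yaw -16.02 tilt [-0.0153 -0.0141] F [0.35 0.34 0.67] T [-0.02  0.01  0.01] op 0.0 q [-0.43 -0.35  1.93 -0.02  1.57  1.42]
[0.0789, -0.0002, 0.1098, np.float64(0.005), -0.6] ,
```

View pics/w3S.png

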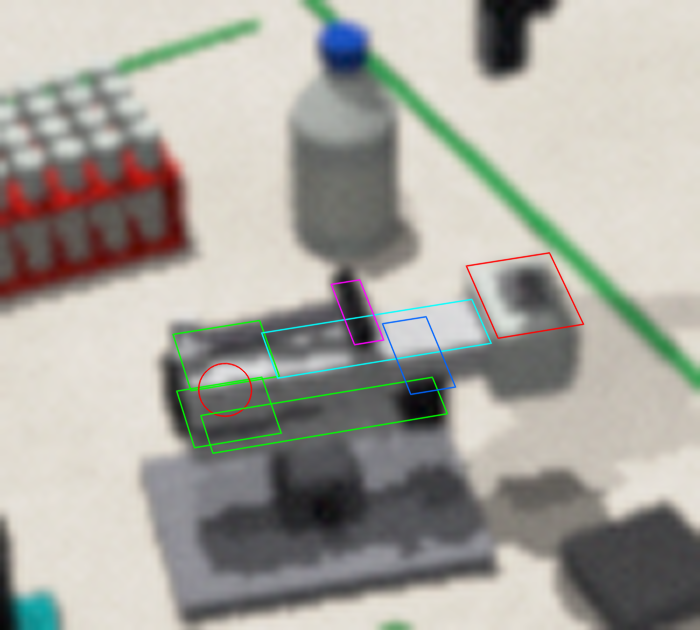

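View pics/full15.png

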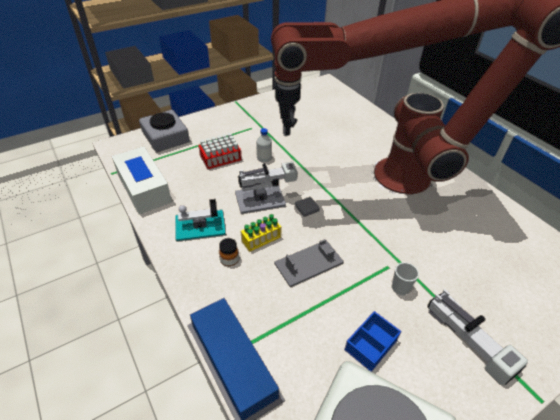

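```bash
python3 -c "
from station import ctrl
print(ctrl.finish_job())"
```

```text
the job is handed in; nothing more can be done
None
```

The barcode reader is back on its grey stand, seated on the ball, with the handle pressed down. I handed the job in at about 38 s; no verdict came back.

- **What I did:** I raised the handle in the dock by gripping the ends of its cross bar. I lifted the coupler by its bar and lowered it over the ball in small steps. The first try sat about 5 mm too far forward and caught the rear flare of the socket mouth. I felt that and moved it back until it dropped in and rested on the ball. Then I let go and swung the handle down.
- **Forces at the wrist:** The highest vertical push was about 16 N beyond the coupler's weight while seating. It was about 26 N (roughly 33 N on the stand with the coupler's weight) while pressing the handle.
- **Last checks:** A final press of about 14 N found the handle's cross bar hard against its stop, with its top at z = 0.1425 m. For a seated coupler (socket centre about 0.102 m) I expected about 0.143 m. The last picture shows the coupler in line with the stand, its bar in the rear saddle. The other things look to be where they were, and the gripper is clear.
- **Disagreements:**
  - The camera put the ball about 4 mm farther forward than it was found by touch. It also put it 2–4 mm higher.
  - Camera-based pitch readings disagreed by about ±1.5°. I judged the coupler level because it did not visibly move when I released it, and from that final press.

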